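# Load a well plate under a dispenser's nozzle bar

### The job

Push the white 96-well plate flat along the deck of the bench dispenser, into its guide lane and under the nozzle bar, until it is fully home against the end stops; then swing the blue retaining arm right across behind it to lock it in. Just push it with the fingertips: do not lift or tip the plate, do not bump the nozzle bar with plate or hand, and leave the other things on the bench where they are.

Things in the scene. Friction and masses are not known exactly. Their poses are not given: they have to be found in the camera images.
- dispenser: White low bench dispenser, fixed on the worktop. Origin: on the worktop under the centre of the plate's home place; x runs along the lane from the loading end towards the end stops, y to the left of that, z up. Deck top at z = 12 mm, from x = -290 to 100 and y = -85 to 150 mm. Housing at x = -8 to 98, y = 69 to 147 mm, up to z = 75 mm.
- lane_mouth (a point): Middle of the lane's mouth on the deck, 82 mm before plate_home; dispenser's axes. Aluminium guide rails 6 mm high: inner faces 60 mm either side of the middle here, narrowing like a funnel to 44.5 mm over the next 36 mm along +x, then straight (1.7 mm play each side of the plate) to the end stops. The deck before the mouth is bare.
- plate_home (a point): Point on the deck where the centre of the plate's underside lies when the plate is home; axes as the dispenser's. The end stops, 9 mm high at y = +-27 mm, have their faces 63.8 mm beyond it along +x.
- manifold: Nozzle bar, an aluminium bridge over the lane; origin and axes as the dispenser's. x = -1 to 31, y = -71 to 89 mm; bar from z = 34 to 59 mm, fittings to 64 mm, a clear hose on the housing side to 80 mm. Pillars stand outside the rails. Eight steel nozzles below it at x = 15 mm end 5 mm above the top of a plate lying flat on the deck (z = 31 mm).
- well_plate: White 96-well plate, 127.6 x 85.5 x 14.4 mm (x, y, z), about 80 g, loose and empty, lying flat on the deck before the lane's mouth, its long side roughly along the lane. Origin: centre of its underside. When home, the last 62 mm of its rear end still stand out in front of the nozzle bar.
- retainer (a joint): Blue retaining arm beside the lane's mouth on the dispenser's -y side, a flat bar 8 x 100 mm at z = 19 to 25 mm on an upright pin. Stays where left; about 0.6 N at its peg moves it. 0 = parked, pointing back from the mouth and 15 degrees outward; grows as it swings inward; 1.833 (its stop) = square across the lane, 1.9 mm behind a plate that is home. A plate not home blocks it.
- retainer_pivot (a point): The arm's pin, at x = -69.7, y = -78, z = 22 mm in the dispenser's frame.
- retainer_peg (a point): Black upright finger peg at the arm's end, 90 mm from the pin: 12 mm in diameter, from 24 to 48 mm above the worktop; this point is on its axis, 38 mm above the worktop. With the arm across the lane the peg stands at x = -70, y = 12 mm in the dispenser's frame.
- slide_box: Closed white slide box, 93 x 100 x 46 mm, a bystander near the front edge; origin at the centre of its underside.
- tube_rack: Grey rack, 62 x 180 x 56 mm, with capped sample tubes standing 90 mm high; bystander; origin at the centre of its underside.
- blue_tip_box: White box with a blue lid, 92 x 122 x 67 mm; bystander; origin at the centre of its underside.
- code_reader: Black code reader head, 37 x 62 x 30 mm; bystander at the front left; origin at the centre of its underside.
Not all that is in view belongs to the job. What is meant by the well_plate is not orange, and is the larger of those in its own colour.

How it is judged:
On the way, in this order (a step that is already met when the one before it is completed fails the run):
1. the plate lies home under the nozzle bar, within 6 mm of the end stops, between the rails (x of well_plate in the frame of plate_home between -0.006 and 0.003 m and y of well_plate in the frame of plate_home between -0.003 and 0.003 m and z of well_plate in the frame of plate_home between -0.002 and 0.002 m and angle between the x axis of well_plate and the x axis of dispenser, either way round below 0.04 rad), for 0.2 s.
2. the retaining arm is swung right across behind the plate (value of joint retainer above 1.76 rad), for 0.2 s.
At the end, for the whole second after the job is handed in: The plate lies flat and still at its home place (within 3 mm of it along and across the lane and 2 mm in height, square within 0.04 rad), and the retaining arm is across behind it (joint above 1.76 of 1.833 rad) (x of well_plate in the frame of plate_home between -0.003 and 0.003 m and y of well_plate in the frame of plate_home between -0.003 and 0.003 m and z of well_plate in the frame of plate_home between -0.002 and 0.002 m and angle between the x axis of well_plate and the x axis of dispenser, either way round below 0.04 rad and value of joint retainer above 1.76 rad and angle between well_plate's own z axis and vertical below 0.02 rad and linear speed of well_plate below 0.01 m/s); the robot touches nothing.
It fails at once if the plate is lifted (more than 5 mm off the deck) (z of well_plate in the frame of plate_home above 0.005 m).
It fails at once if the plate is tipped (more than 0.06 rad) (angle between well_plate's own z axis and vertical above 0.06 rad).
It fails at once if the plate bumps the nozzle bar (more than 1 N) (contact force between well_plate and manifold above 1 N).
It fails at once if the robot bumps the nozzle bar (more than 2 N) (contact force between any of the arm, the fingers and manifold above 2 N).
It fails at once if another thing on the bench is moved more than 15 mm (distance of any of slide_box, tube_rack, blue_tip_box, code_reader from where it was at the start of the episode above 0.015 m).
It also fails if it takes over 72 s, if anything falls off the work surface, if the arm or the gripper's body presses on something with over 40 N, if the wrist force passes 120 N, or if a joint passes its speed limit or range.

### The arm

A 6-joint arm with a two-finger parallel gripper is mounted at the origin on a cart in front of the work surface, level with it; the furniture and walls round the work are solid. World frame = base frame: x ahead of the robot, y to its left, z up, the work surface at z = 0. Lengths are in m, angles in rad, forces in N, time in s.
With the tool pointing down it reaches from about 0.35 to 0.775 m from the base axis. Payload 5.5 kg.
Tool frame: the origin (TCP) lies at the very end of the fingers, on their centre line; the grasp point (between the pads) lies 19 mm behind it (env.grip_depth is the distance from the TCP to the grasp point, in m); z points along the fingers, y is the direction in which the jaws open and shut (so a half turn about z gives the same grasp; the last joint's range is limited). The gripper opens to 85 mm and grips with 20 to 120 N. Pads are 22 mm wide; open, the fingers measure 114 mm over their backs; the gripper's body (76 mm by 85 mm) begins 54 mm behind the grasp point. The pads swing forward as they close: fully open they stand 13 mm farther back than shut.
Start: joints at [1.041, 0.313, 0.046, 1.304, 0, 1.431], TCP at [0.219, 0.532, 0.201] pointing down, gripper open.
Joint ranges: [-2.76, 2.76], [-0.86, 1.69], [-1.03, 1.26], [-2.2, 2.34], [-1.47, 1.5], [-3.14, 3.14]. Speed limits (rad/s): [2.57, 2.57, 3.14, 3.14, 3.14, 3.14].

### API

Orientations are given as a unit quaternion [w, x, y, z].
In Python, from workcell import env gives the robot as it stands.
- The arm moves only by the tool step_arm, never from a script. Its argument "series" is a list of rows, each a list of 3 entries, a list of its own where there are three numbers: the shift along the world's x, y, z in cm, then the turn about the world's z in rad, then the closure in counts, from 0 (fully open) to 255 (shut). A call has 1 to 5 rows; each row is the pose to reach, as a shift and turn from the pose measured when the call began; what a row does not reach only later rows make up. A row lasts 1/8 s, in which the tool goes at most 62.5 mm and 10.7 degrees, less where a joint would pass 70% of its speed; a pose out of reach is approached as far as the arm can. A call with a gripper value outside its range is refused whole. The fingers move at their own pace and stop on an object; "newtons" is the grip in N (left out, the last holds). Time passes only in rows, so rows that repeat a pose let the fingers close. It gives the time, the measured TCP pose, the force and the opening at its end, in the units of the state.
- env.get_state(): the state, without advancing time (a new reading comes with each control period).
- env.read_camera(name): name is "scene" or "top" or "wrist"; returns a dict with "frame" (420x560x3 uint8, red, green, blue), "vertical_fov" (degrees; the focal length in pixels is half the picture's height over the tangent of half this angle, whatever the lens; pixels are square), "cx", "cy" (the principal point, pixels), "camera_from_world" (4x4, takes a point from world to camera coordinates). Camera axes: x right, y down, z forward; pixel columns grow to the right and rows downward; lengths in m; the calibration is good to about 2 mm. The wrist camera is an equidistant fisheye: a pixel r from the principal point sees the ray r / f radians off the axis. A picture is of the moment at which its call begins. There is no depth.
- env.hand_in(): hands the job in, once; it reports no verdict.
The state is a dict: "clock": time; "joint_pos": joint angles; "qvel": joint speeds; "tau": joint torques, N m; "tcp_pos": TCP position; "orientation": TCP orientation; "wrist_force": force on the tool from outside, world axes, zero at the start; "ft_torque": the same for the moment, N m; "finger_gap": finger opening in m.
Only numpy, scipy, OpenCV 4.12 (cv2) and the standard library are available. Lean on these libraries where they do the work, as an engineer would, in place of code of your own. Each camera call takes 0.05 s, during which the arm holds its last target.

## Working session

There is one attempt and no reset: what is moved stays moved. The work goes in short steps, Python scripts to look and compute and a tool call to move; the robot and the scene stay as the last step left them, time stands still between calls to the robot, and variables do not carry over. Pictures are saved under pics/ and viewed, and the job is handed in when it is done.

Besides the shell and the picture viewer there is one more tool, called after "Call:" by a JSON object that holds its "name" and its "arguments", one argument or row to a line. step_arm: Moves the arm, as the interface text tells. Its arguments: {"type":"object","properties":{"series":{"type":"array"},"newtons":{"type":"number"}},"required":["series"]}

```bash
ls; mkdir -p pics; cat > h.py <<'E'
import numpy as np, cv2
from workcell import env
def cam(n,save=None):
    c=env.read_camera(n)
    if save: cv2.imwrite('pics/'+save,c['frame'][:,:,::-1])
    return c
def foc(c): return c['frame'].shape[0]/2/np.tan(np.radians(c['vertical_fov'])/2)
def px2w(c,u,v,z):
    f=foc(c); M=np.array(c['camera_from_world']); R=M[:3,:3]; t=M[:3,3]
    d=R.T@np.array([(u-c['cx'])/f,(v-c['cy'])/f,1.]); o=-R.T@t
    return o+d*(z-o[2])/d[2]
def w2px(c,p):
    f=foc(c); M=np.array(c['camera_from_world']); q=M[:3,:3]@np.array(p)+M[:3,3]
    return np.array([c['cx']+f*q[0]/q[2],c['cy']+f*q[1]/q[2]])
E
python3 - <<'E'
from h import *
import pickle
print(env.get_state())
for n in ('top','scene','wrist'):
    c=cam(n,n+'0.png'); pickle.dump(c,open(n+'0.pkl','wb')); print(n,c['vertical_fov'],c['cx'],c['cy'],np.round(c['camera_from_world'],3).tolist())
E
```

```text
pics
{'clock': 0.0, 'joint_pos': array([ 1.04139542e+00,  3.13978772e-01,  4.49888853e-02,  1.30356822e+00,
       -8.23993925e-06,  1.43120807e+00]), 'qvel': array([ 5.68502629e-04, -1.37410505e-03, -1.30516703e-03,  8.95440184e-05,
       -5.53518565e-04, -9.40754722e-04]), 'tau': array([ 3.82471017e-04, -4.80624747e+01,  2.98535961e+01,  1.95807073e-02,
        2.11884117e-05, -2.66213313e-06]), 'tcp_pos': array([0.2182358 , 0.53138623, 0.20022525]), 'orientation': array([-2.85297493e-04,  1.93674553e-01,  9.81065437e-01, -8.33420838e-04]), 'wrist_force': array([-0.58137581, -0.27121069, -0.59049611]), 'ft_torque': array([ 0.05754598, -0.04373722, -0.0187205 ]), 'finger_gap': 0.08559771465908296}
top 49.26667325220576 268.1090004282093 215.10858238632352 [[0.03, -0.999, -0.017, 0.1], [-0.997, -0.029, -0.072, 0.537], [0.071, 0.019, -0.997, 1.535], [0.0, 0.0, 0.0, 1.0]]
scene 42.57951682720372 286.1465470053121 203.4008135576928 [[0.534, -0.846, 0.003, -0.199], [-0.578, -0.368, -0.729, 0.385], [0.617, 0.387, -0.685, 1.432], [0.0, 0.0, 0.0, 1.0]]
wrist 65.70646984690485 287.4543829370066 209.3832385502052 [[0.379, 0.925, -0.001, -0.576], [0.886, -0.363, 0.289, -0.038], [0.267, -0.11, -0.957, 0.38], [0.0, 0.0, 0.0, 1.0]]
```

View pics/top0.png

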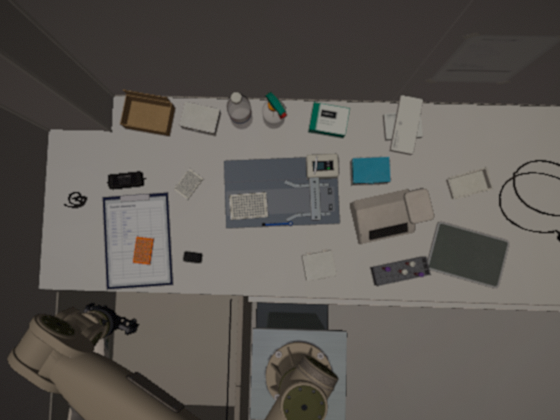

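View pics/scene0.png

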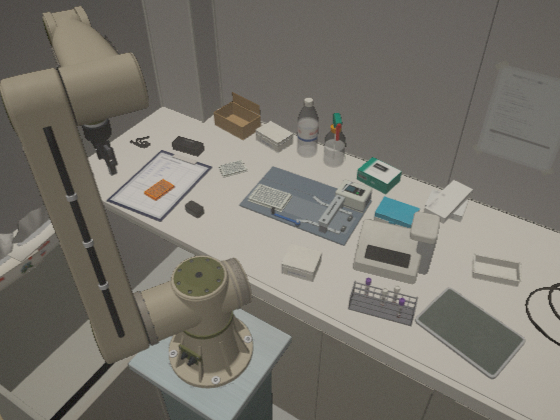

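View pics/wrist0.png

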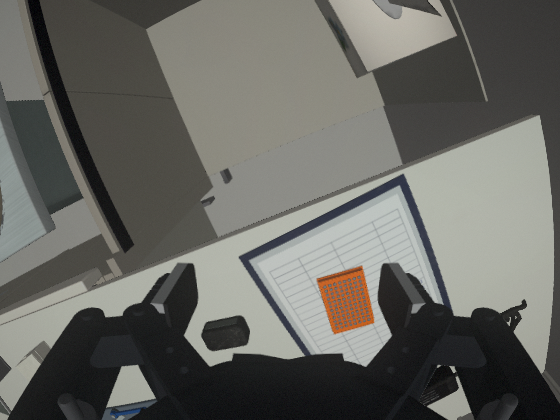

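The top view shows three candidates: the white plate on the dispenser deck at (248,206), a smaller white plate at (189,184), and an orange plate at (144,251). The larger white one on the deck fits the description. I'll confirm it in an enlarged crop.

```bash
python3 - <<'E'
import cv2
a=cv2.imread('pics/top0.png')[145:240,160:350]
cv2.imwrite('pics/top0c.png',cv2.resize(a,None,fx=4.2,fy=4.2,interpolation=cv2.INTER_CUBIC))
a=cv2.imread('pics/scene0.png')[160:245,230:380]
cv2.imwrite('pics/scene0c.png',cv2.resize(a,None,fx=5,fy=5,interpolation=cv2.INTER_CUBIC))
E
```

```text
(no output)
```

View pics/top0c.png

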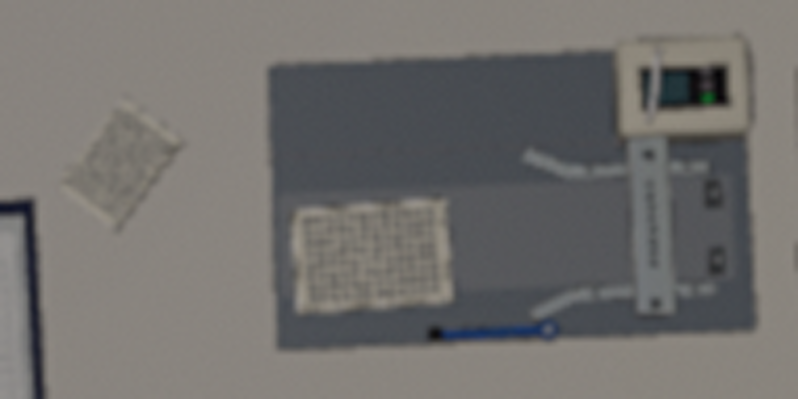

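View pics/scene0c.png

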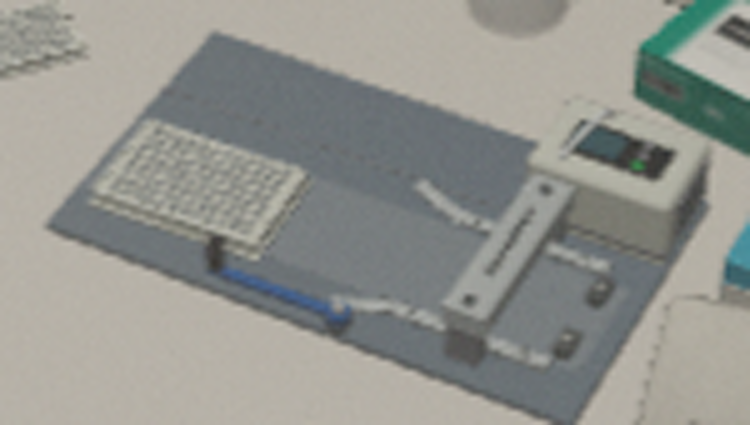

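The crop confirms the plate on the deck, about 150 px long against 105 px wide. It is clearly larger than the loose one at the left. Next I'll fit the dispenser pose and the plate pose.

```bash
cat > fit.py <<'E'
from h import *
import pickle
from scipy.optimize import least_squares
T=pickle.load(open('top0.pkl','rb'));S=pickle.load(open('scene0.pkl','rb'))
tc=lambda u,v:np.array([(u+.5)/4.2-.5+160,(v+.5)/4.2-.5+145])
sc=lambda u,v:np.array([(u+.5)/5-.5+230,(v+.5)/5-.5+160])
obs=[(T,tc(270,66),(-.29,.15,.012)),(T,tc(278,350),(-.29,-.085,.012)),(T,tc(756,329),(.1,-.085,.012)),
(T,tc(549,329),(-.0697,-.078,.025)),
(T,tc(745,38),(.098,.147,.075)),(T,tc(617,38),(-.008,.147,.075)),
(T,tc(636,314),(-.001,-.071,.059)),(T,tc(674,314),(.031,-.071,.059)),
(S,sc(215,32),(-.29,.15,.012)),(S,sc(47,227),(-.29,-.085,.012)),(S,sc(575,425),(.1,-.085,.012)),(S,sc(340,312),(-.0697,-.078,.025))]
def D2w(x,p):
    c,s=np.cos(x[2]),np.sin(x[2]); return np.array([x[0]+c*p[0]-s*p[1],x[1]+s*p[0]+c*p[1],p[2]])
def res(x,o): return np.concatenate([w2px(c,D2w(x,p))-uv for c,uv,p in o])
def fit(o,x0):
    r=least_squares(lambda x:res(x,o),x0,loss='soft_l1'); return r.x,np.round(res(r.x,o).reshape(-1,2),1).tolist()
def inv(D,P):
    c,s=np.cos(D[2]),np.sin(D[2]); d=np.array(P[:2])-D[:2]; return np.array([c*d[0]+s*d[1],-s*d[0]+c*d[1]])
if __name__=='__main__':
    a=px2w(T,*tc(680,240),.012)
    x0=[a[0],a[1],-1.57]
    for o in (obs,obs[:8],obs[8:]): print(fit(o,x0))
    D,_=fit(obs,x0)
    L,W,z=.0638,.04275,.0264
    po=[(T,tc(296,203),(-L,W,z)),(T,tc(297,314),(-L,-W,z)),(T,tc(447,199),(L,W,z)),(T,tc(455,302),(L,-W,z)),
    (S,sc(155,120),(-L,W,z)),(S,sc(90,193),(-L,-W,z)),(S,sc(308,172),(L,W,z)),(S,sc(258,250),(L,-W,z))]
    a=px2w(T,*tc(374,254),.026)
    for o in (po,po[:4],po[4:]):
        P,r=fit(o,[a[0],a[1],D[2]]); print('plate',P,r,'in disp',inv(D,P),P[2]-D[2])
    for c,uv in ((T,tc(435,333)),(S,sc(216,238))): 
        g=px2w(c,*uv,.048); print('peg',g,inv(D,g))
    th=np.pi+.2618
    print('peg exp',D2w(D,(-.0697+.09*np.cos(th),-.078+.09*np.sin(th),0)),'across',D2w(D,(-.07,.012,0)))
    for c,uv in ((T,tc(714,195)),(T,tc(715,261))): print('stop',inv(D,px2w(c,*uv,.021)))
E
python3 fit.py
```

```text
(array([ 0.58987118, -0.02367439, -1.49886856]), [[-0.8, 0.1], [-0.3, 0.6], [0.3, 0.7], [-0.2, 0.6], [1.3, -1.2], [-0.4, 0.2], [0.1, 0.6], [0.7, 0.2], [0.2, -1.1], [-0.1, -1.4], [0.3, -0.6], [0.3, -0.5]])
(array([ 0.59067876, -0.02351819, -1.50114457]), [[-0.7, -0.3], [-0.4, 0.1], [0.3, 0.5], [-0.3, 0.3], [1.3, -1.4], [-0.3, -0.0], [-0.0, 0.3], [0.6, -0.1]])
(array([ 0.58649482, -0.02521833, -1.49601483]), [[-0.2, -0.4], [-0.3, -0.5], [0.3, 0.3], [0.2, 0.4]])
plate [ 0.56276366  0.18279939 -1.48425024] [[-1.0, 1.5], [-0.0, 0.1], [0.5, 0.2], [0.0, 0.8], [-0.2, -1.2], [0.4, -1.1], [1.8, -0.2], [0.2, -0.4]] in disp [-0.20788801 -0.01219903] 0.014618322432531139
plate [ 0.56503671  0.18245127 -1.49204807] [[-0.8, 0.7], [0.0, -0.7], [0.7, -0.3], [0.0, 0.3]] in disp [-0.20737743 -0.00995688] 0.006820486674742332
plate [ 0.55895283  0.18218712 -1.47056834] [[-1.0, -0.4], [-0.1, -0.2], [1.3, 0.3], [-0.0, 0.2]] in disp [-0.20755119 -0.01604402] 0.028300219716907327
peg [0.50188246 0.13036842 0.048     ] [-0.15996788 -0.07669081]
peg [0.4996017  0.13193751 0.048     ] [-0.16169682 -0.0788529 ]
peg exp [0.47758276 0.12527436 0.        ] across [0.59680955 0.047007   0.        ]
stop [0.06956231 0.02678538]
stop [ 0.06760457 -0.0267894 ]
```

The dispenser fit has residuals around 1 px, and the stops come out at about x=68, y=±27 mm as specified. The plate is at about (-208, -12) mm in dispenser axes. I'll move the arm over it with the jaws along the dispenser's y and look with the wrist camera.

Call:
{"name": "step_arm", "arguments": {
  "series": [
    [[5, -6, 0], -0.18, 110],
    [[10, -12, 0], -0.36, 110],
    [[14, -18, 0], -0.54, 110],
    [[18, -24, 0], -0.72, 110],
    [[18, -24, 0], -0.72, 110]
  ]
}}

```text
clock: 0.78
tcp_pos: [0.3992, 0.2894, 0.2002]
orientation: [-0.0, 0.528, 0.849, -0.001]
wrist_force: [0.5, -0.1, -0.4]
finger_gap: 0.0489
```

Call:
{"name": "step_arm", "arguments": {
  "series": [
    [[5, -5, 0], -0.18, 110],
    [[10, -9, 0], -0.38, 110],
    [[10, -10, 0], -0.39, 110],
    [[10, -10, 0], -0.39, 110],
    [[10, -10, 0], -0.39, 110]
  ]
}}

```text
clock: 1.4
tcp_pos: [0.498, 0.1902, 0.2001]
orientation: [-0.001, 0.682, 0.732, -0.001]
wrist_force: [0.1, -0.0, -0.1]
finger_gap: 0.0486
```

```bash
python3 - <<'E'
from h import *
import pickle
c=cam('wrist','w1.png');pickle.dump(c,open('w1.pkl','wb'))
M=np.array(c['camera_from_world']);print(-M[:3,:3].T@M[:3,3]); s=env.get_state()
print(s['tcp_pos'],s['orientation'],s['joint_pos'],s['finger_gap'])
E
```

```text
[0.49406444 0.2649047  0.3738079 ]
[0.49803118 0.19047863 0.2002944 ] [-8.43476845e-04  6.81565274e-01  7.31756541e-01 -6.56230605e-04] [ 2.14295739e-01  2.33981199e-01 -6.22893565e-02  1.27656577e+00
  6.37780293e-04  1.71409529e+00] 0.04855186964845569
```

View pics/w1.png

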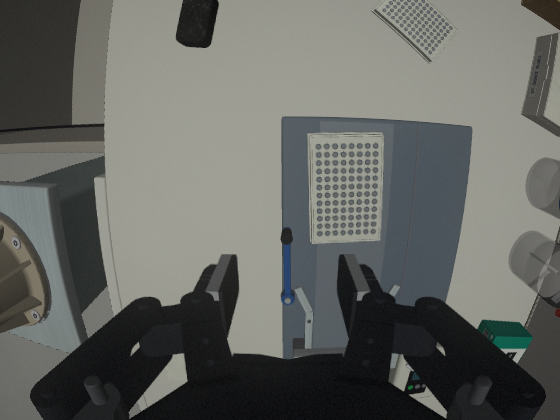

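The wrist view shows the plate corners near (308,133), (383,132), (312,243) and (381,240). The peg is at (287,235), the arm's pin at (287,298), and the deck corners at (282,117) and (471,127). I'll enlarge this and measure.

```bash
python3 - <<'E'
import cv2
a=cv2.imread('pics/w1.png')[105:255,270:480]
cv2.imwrite('pics/w1c.png',cv2.resize(a,None,fx=3.8,fy=3.8,interpolation=cv2.INTER_CUBIC))
a=cv2.imread('pics/w1.png')[220:365,270:420]
cv2.imwrite('pics/w1d.png',cv2.resize(a,None,fx=4,fy=4,interpolation=cv2.INTER_CUBIC))
E
```

```text
(no output)
```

View pics/w1c.png

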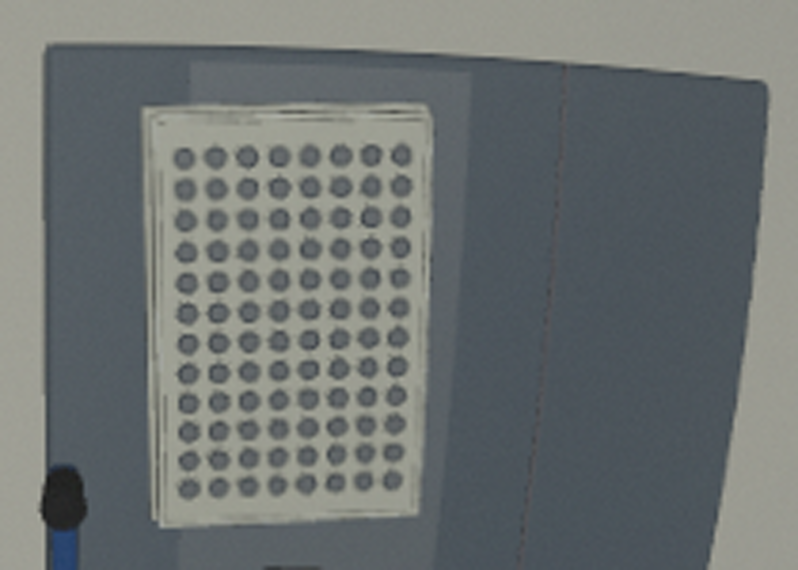

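View pics/w1d.png

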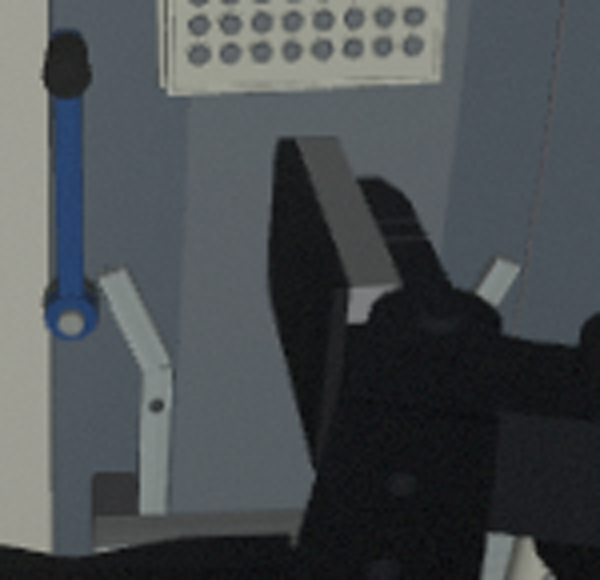

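```bash
cat > wf.py <<'E'
from h import *
import pickle
from fit import fit,inv,D2w
import h,fit as F
def fpx2w(c,u,v,z):
    f=foc(c); M=np.array(c['camera_from_world']); R=M[:3,:3]; t=M[:3,3]
    du,dv=u-c['cx'],v-c['cy']; r=np.hypot(du,dv); th=r/f
    d=R.T@np.array([np.sin(th)*du/r,np.sin(th)*dv/r,np.cos(th)]); o=-R.T@t
    return o+d*(z-o[2])/d[2]
def fw2px(c,p):
    f=foc(c); M=np.array(c['camera_from_world']); q=M[:3,:3]@np.array(p)+M[:3,3]
    r=np.hypot(q[0],q[1]); th=np.arctan2(r,q[2])
    return np.array([c['cx']+f*th*q[0]/r,c['cy']+f*th*q[1]/r])
F.w2px=fw2px
def crop(u0,v0,k): return lambda u,v:np.array([(u+.5)/k-.5+u0,(v+.5)/k-.5+v0])
W=[(-.0495,-.0315,.0262),(-.0495,.0315,.0262),(.0495,-.0315,.0262),(.0495,.0315,.0262)]
E
python3 - <<'E'
from wf import *
c=pickle.load(open('w1.pkl','rb')); a=crop(270,105,3.8); b=crop(270,220,4)
o=[(c,a(46,45),(-.29,-.085,.012)),(c,a(768,84),(-.29,.15,.012)),(c,b(70,321),(-.0697,-.078,.027)),(c,b(124,267),(-.082,-.060,.018)),(c,b(497,255),(-.082,.060,.018))]
D,r=fit(o,[.59,-.0237,-1.499]); print('D',D,r)
po=[(c,a(*q),w) for q,w in zip([(184,157),(401,155),(188,488),(393,480)],W)]
P,r=fit(po,[.563,.183,-1.49]); print('P',P,r,inv(D,P),P[2]-D[2])
g=fpx2w(c,*b(66,45),.048);print('peg',g,inv(D,g))
print([ (inv(D,fpx2w(c,*a(*q),.012))).round(4) for q in [(190,62),(470,72),(437,560),(180,560),(46,250)]])
E
```

```text
D [ 0.59131388 -0.02059113 -1.50081256] [[-0.7, -0.7], [1.1, -0.5], [0.0, -0.4], [0.9, 1.1], [-0.8, 1.6]]
P [ 0.5650305   0.18758869 -1.4622353 ] [[0.1, 0.2], [0.0, -0.0], [0.2, -0.0], [-0.4, -0.2]] [-0.20950813 -0.01166172] 0.038577251864627016
peg [0.50052507 0.14306712 0.048     ] [-0.1696062  -0.07912249]
[array([-0.2847, -0.0425]), array([-0.285 ,  0.0425]), array([-0.1272,  0.0442]), array([-0.1286, -0.0417]), array([-0.2286, -0.0843])]
```

The wrist-camera fit puts the plate at (-209.5, -11.7) mm with a yaw of +0.04 rad, and the lane strip is symmetric about y≈0, which checks out. I'll first nudge the plate sideways to the lane's middle with shut fingers, starting by descending beside it at y=-88 mm.

Call:
{"name": "step_arm", "arguments": {
  "series": [
    [[-0.9, -0.9, -5], 0, 255],
    [[-0.9, -0.9, -10], 0, 255],
    [[-0.9, -0.9, -14], 0, 255],
    [[-0.9, -0.9, -18], 0, 255],
    [[-0.9, -0.9, -18], 0, 255]
  ]
}}

```text
clock: 2.08
tcp_pos: [0.4851, 0.182, 0.0179]
orientation: [-0.003, 0.681, 0.733, -0.003]
wrist_force: [-0.0, 0.0, 1.1]
finger_gap: -0.0003
```

```bash
python3 - <<'E'
from wf import *
c=cam('wrist','w2.png');pickle.dump(c,open('w2.pkl','wb'))
s=env.get_state(); print(s['tcp_pos'],s['wrist_force'],s['finger_gap'],inv([.591,-.0215,-1.501],s['tcp_pos']))
E
```

```text
[0.48711109 0.18228267 0.01989495] [-1.10246332 -0.35748123  0.45249217] -9.285813906577891e-05 [-0.21053168 -0.08942423]
```

View pics/w2.png

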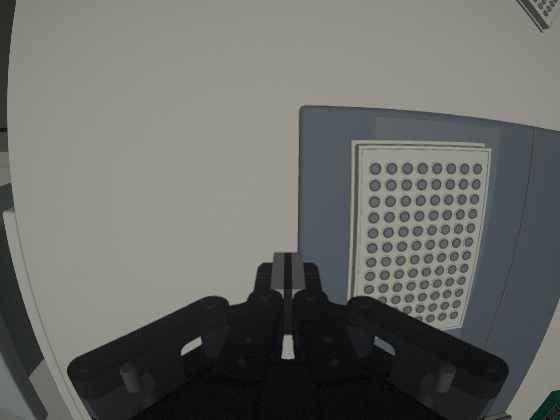

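The shut fingertips are at (272–303, 255–290), about 45 px left of the plate's side at x≈350. Now I'll compute the finger width and the nudge distance.

```bash
python3 - <<'E'
from wf import *
c=pickle.load(open('w2.pkl','rb')); D=[.591,-.0215,-1.501]
for q in [(272,254),(303,254),(272,288),(303,288)]: print(q,[inv(D,fpx2w(c,*q,z)).round(4) for z in (.02,.04)])
W0=[(375.5,169),(477,169),(362,317),(454,315)]
P,r=fit([(c,np.array(q),w) for q,w in zip(W0,W)][:2],[.563,.183,-1.46]); print(P,r,inv(D,P),P[2]-D[2])
P,r=fit([(c,np.array(q),w) for q,w in zip(W0,W)],[.563,.183,-1.46]); print(P,r,inv(D,P),P[2]-D[2])
E
```

```text
(272, 254) [array([-0.2066, -0.0995]), array([-0.2158, -0.0983])]
(303, 254) [array([-0.2068, -0.0815]), array([-0.2159, -0.0824])]
(272, 288) [array([-0.1837, -0.0998]), array([-0.1956, -0.0986])]
(303, 288) [array([-0.1839, -0.081 ]), array([-0.1957, -0.082 ])]
[ 0.56545845  0.18712662 -1.45965855] [[-0.0, -0.0], [0.0, 0.0]] [-0.20989992 -0.01092981] 0.04134144737237966
[ 0.56485695  0.18734338 -1.47031446] [[-0.1, -1.1], [-0.1, 0.1], [2.1, 7.1], [-1.8, -0.1]] [-0.21015811 -0.01151473] 0.030685542366472918
```

Call:
{"name": "step_arm", "arguments": {
  "series": [
    [[1.1, 0.08, -0.2], 0, 255],
    [[2.2, 0.16, -0.2], 0, 255],
    [[2.7, 0.19, -0.2], 0, 255],
    [[3.1, 0.22, -0.2], 0, 255],
    [[3.4, 0.24, -0.2], 0, 255]
  ]
}}

```text
clock: 2.75
tcp_pos: [0.5213, 0.1846, 0.018]
orientation: [-0.002, 0.681, 0.732, -0.002]
wrist_force: [-0.3, 0.3, -1.1]
finger_gap: 0.0001
```

```bash
python3 - <<'E'
from wf import *
c=cam('wrist','w3.png');pickle.dump(c,open('w3.pkl','wb'))
s=env.get_state(); print(s['tcp_pos'],s['wrist_force'],inv([.591,-.0215,-1.501],s['tcp_pos']))
E
```

```text
[0.52168061 0.18458084 0.0179421 ] [ 1.63926449  0.77861151 -0.31965298] [-0.21041339 -0.05477861]
```

View pics/w3.png

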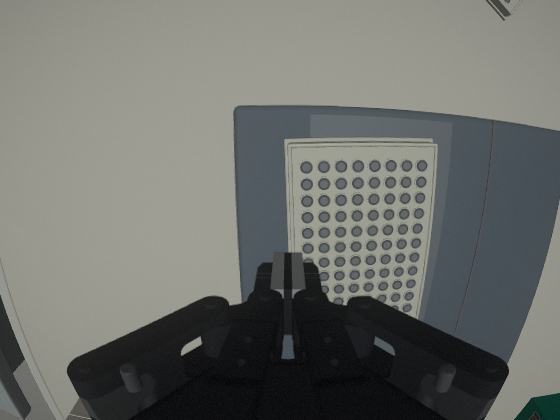

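```bash
python3 - <<'E'
from wf import *
c=pickle.load(open('w3.pkl','rb')); D=[.591,-.0215,-1.501]
W0=[(306,167),(422,166),(309.5,275.5),(413,269)]
Wm=W[:2]+[(-.0495+.063,-.0315+.009,.0262),(-.0495+.063,.0315,.0262)]
Wm=W[:2]+[(.0135,.0315,.0262)]
P,r=fit([(c,np.array(q),w) for q,w in zip([W0[0],W0[1],W0[3]],Wm)],[.563,.183,-1.46]); print(P,r,inv(D,P),P[2]-D[2])
E
```

```text
[ 0.56550705  0.18742978 -1.45656465] [[0.5, 0.2], [-0.4, -1.0], [-0.2, 0.7]] [-0.21019895 -0.01086019] 0.044435352681089224
```

```bash
python3 - <<'E'
from wf import *
c=pickle.load(open('w3.pkl','rb')); D=[.591,-.0215,-1.501]
t=inv(D,[.52168,.18458])
for z in (.018,.037,.056): print(z,[fw2px(c,D2w(D,(t[0]+a,t[1]+b,z))).round(0) for a,b in ((-.011,-.008),(-.011,.008),(.011,.008))])
import cv2
a=cv2.imread('pics/w3.png')[235:335,230:400]
cv2.imwrite('pics/w3c.png',cv2.resize(a,None,fx=4.5,fy=4.5,interpolation=cv2.INTER_CUBIC))
E
```

```text
0.018 [array([272., 229.]), array([301., 229.]), array([300., 264.])]
0.037 [array([271., 242.]), array([302., 242.]), array([301., 279.])]
0.056 [array([268., 257.]), array([303., 258.]), array([302., 298.])]
```

View pics/w3c.png

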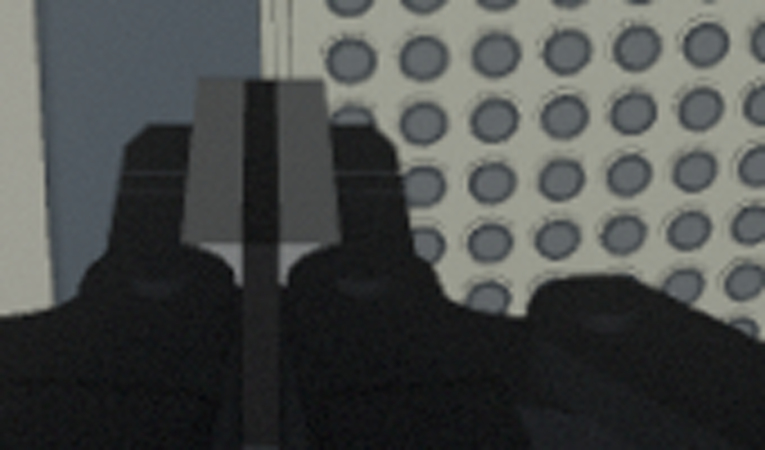

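The plate hasn't moved, yet the finger overlaps its edge in the image. The tip height looks doubtful, so I'll check from the scene camera.

```bash
python3 - <<'E'
from wf import *
from h import w2px
s=env.get_state()
c=cam('scene','s3.png'); print(s['tcp_pos'],w2px(c,s['tcp_pos']),w2px(c,s['tcp_pos']+[0,0,.05]))
import cv2
a=cv2.imread('pics/s3.png')[130:250,200:380]
cv2.imwrite('pics/s3c.png',cv2.resize(a,None,fx=4.4,fy=4.4,interpolation=cv2.INTER_CUBIC))
c=cam('top','t3.png'); print(w2px(c,s['tcp_pos']))
a=cv2.imread('pics/t3.png')[145:240,200:350]
cv2.imwrite('pics/t3c.png',cv2.resize(a,None,fx=5,fy=5,interpolation=cv2.INTER_CUBIC))
E
```

```text
[0.52168061 0.18458084 0.0179421 ] [263.44358127 204.05056279] [263.05766362 193.03013368]
[247.68293798 218.09272892]
```

View pics/s3c.png

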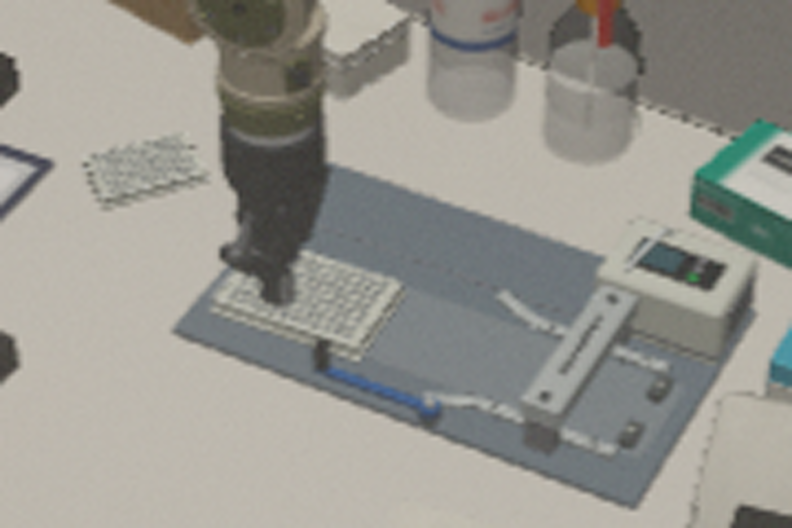

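View pics/t3c.png

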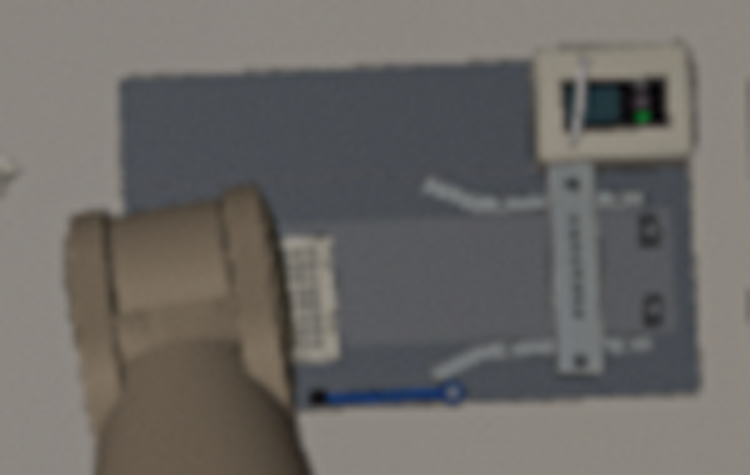

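The fingers sit about 30 mm above the reported TCP in both the scene and wrist views, so they passed over the plate without touching it. I'll back off to the bare worktop beside the deck and find the true tip height by a gentle touch.

Call:
{"name": "step_arm", "arguments": {
  "series": [
    [[-1.8, -0.1, 0], 0, 255],
    [[-3.6, -0.2, 0], 0, 255],
    [[-5.5, -0.4, 0], 0, 255],
    [[-5.5, -0.4, 0], 0, 255]
  ]
}}

```text
clock: 3.4
tcp_pos: [0.4643, 0.1804, 0.0177]
orientation: [-0.002, 0.681, 0.733, -0.003]
wrist_force: [0.1, -0.0, 0.1]
finger_gap: -0.0002
```

Call:
{"name": "step_arm", "arguments": {
  "series": [
    [[0, 0, -0.8], 0, 255],
    [[0, 0, -1.6], 0, 255],
    [[0, 0, -2.4], 0, 255],
    [[0, 0, -2.4], 0, 255]
  ]
}}

```text
clock: 3.9
tcp_pos: [0.4636, 0.1802, -0.0074]
orientation: [-0.003, 0.681, 0.733, -0.003]
wrist_force: [0.3, -0.7, -0.5]
finger_gap: -0.0003
```

```bash
python3 - <<'E'
from wf import *
from h import w2px
s=env.get_state();print(s['tcp_pos'],s['wrist_force'],inv([.591,-.0215,-1.501],s['tcp_pos']))
c=cam('scene','s4.png'); p=s['tcp_pos']; print([w2px(c,[p[0],p[1],z]) for z in (0,.025,.05)])
import cv2
a=cv2.imread('pics/s4.png')[150:250,200:330]
cv2.imwrite('pics/s4c.png',cv2.resize(a,None,fx=6,fy=6,interpolation=cv2.INTER_CUBIC))
c=cam('wrist','w4.png');pickle.dump(c,open('w4.pkl','wb'))
E
```

```text
[ 0.46362497  0.18019812 -0.00744703] [ 0.34703613 -0.69310776 -0.49985737] [-0.21009013 -0.11299854]
[array([254.88574   , 218.59576344]), array([254.60915946, 213.20089596]), array([254.32717879, 207.7006957 ])]
```

View pics/s4c.png

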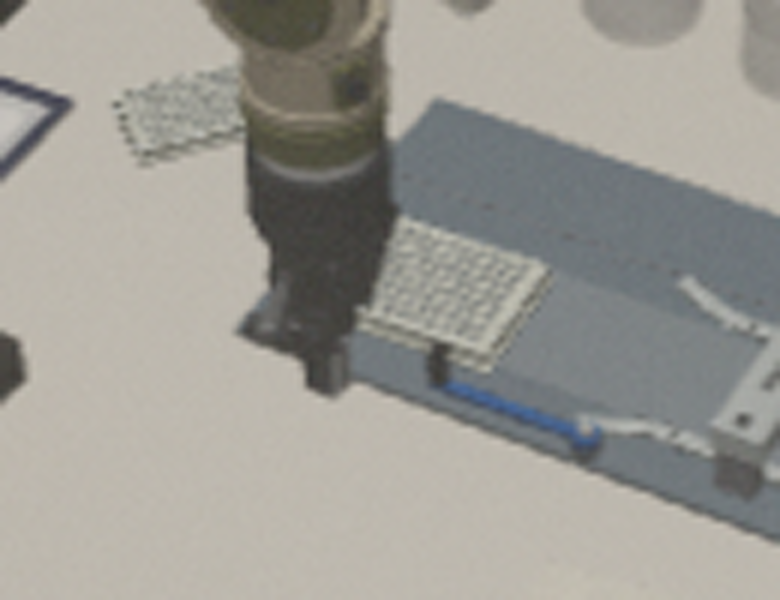

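View pics/w4.png

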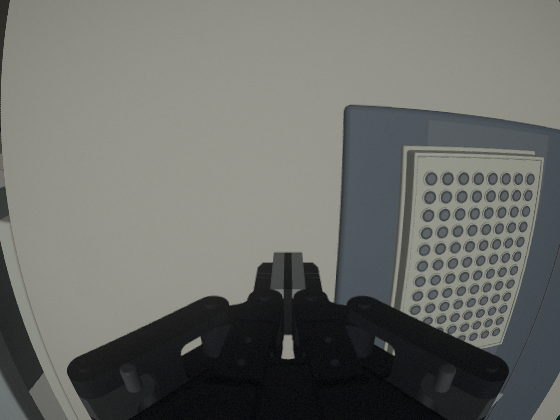

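The TCP reads z=-7 mm with no contact, which confirms the tips are higher than reported. I'll continue down gently.

Call:
{"name": "step_arm", "arguments": {
  "series": [
    [[0, 0, -0.5], 0, 255],
    [[0, 0, -1.0], 0, 255],
    [[0, 0, -1.0], 0, 255]
  ]
}}

```text
clock: 4.38
tcp_pos: [0.4638, 0.1803, -0.0171]
orientation: [-0.003, 0.681, 0.733, -0.003]
wrist_force: [0.4, 0.1, -0.3]
finger_gap: -0.0001
```

Call:
{"name": "step_arm", "arguments": {
  "series": [
    [[0, 0, -0.2], 0, 255],
    [[0, 0, -0.4], 0, 255],
    [[0, 0, -0.4], 0, 255]
  ]
}}

```text
clock: 4.75
tcp_pos: [0.4636, 0.1802, -0.0212]
orientation: [-0.003, 0.681, 0.733, -0.003]
wrist_force: [-0.4, 0.8, -0.1]
finger_gap: 0.0002
```

Call:
{"name": "step_arm", "arguments": {
  "series": [
    [[0, 0, -0.2], 0, 255],
    [[0, 0, -0.4], 0, 255],
    [[0, 0, -0.4], 0, 255]
  ]
}}

```text
clock: 5.12
tcp_pos: [0.4635, 0.1802, -0.0254]
orientation: [-0.003, 0.681, 0.733, -0.003]
wrist_force: [0.4, 0.7, -0.7]
finger_gap: -0.0002
```

Call:
{"name": "step_arm", "arguments": {
  "series": [
    [[0, 0, -0.2], 0, 255],
    [[0, 0, -0.3], 0, 255],
    [[0, 0, -0.3], 0, 255]
  ]
}}

```text
clock: 5.5
tcp_pos: [0.4634, 0.1802, -0.0285]
orientation: [-0.003, 0.681, 0.733, -0.004]
wrist_force: [0.4, -0.9, 0.5]
finger_gap: -0.0002
```

Call:
{"name": "step_arm", "arguments": {
  "series": [
    [[0, 0, -0.2], 0, 255],
    [[0, 0, -0.2], 0, 255]
  ]
}}

```text
clock: 5.75
tcp_pos: [0.4636, 0.1802, -0.0301]
orientation: [-0.003, 0.681, 0.733, -0.003]
wrist_force: [-0.4, 0.2, 4.5]
finger_gap: -0.0002
```

Call:
{"name": "step_arm", "arguments": {
  "series": [
    [[0, 0, -0.2], 0, 255],
    [[0, 0, -0.2], 0, 255]
  ]
}}

```text
clock: 6.0
tcp_pos: [0.4637, 0.1803, -0.0302]
orientation: [-0.002, 0.681, 0.733, -0.003]
wrist_force: [-5.1, -0.8, 19.7]
finger_gap: 0.0001
```

Contact with the worktop comes at TCP z=-30 mm, so the shut fingertips end 30 mm short of the reported TCP. I'll use that offset from here: tip at 18 mm means TCP z=-12 mm. Now I'll raise the arm and do the sideways nudge.

Call:
{"name": "step_arm", "arguments": {
  "series": [
    [[0, 0, 1.0], 0, 255],
    [[0, 0, 1.9], 0, 255],
    [[1.5, 0.1, 1.9], 0, 255],
    [[3.0, 0.2, 1.9], 0, 255],
    [[3.0, 0.2, 1.9], 0, 255]
  ]
}}

```text
clock: 6.62
tcp_pos: [0.4958, 0.1823, -0.0115]
orientation: [-0.002, 0.681, 0.732, -0.003]
wrist_force: [-0.4, 0.0, -0.0]
finger_gap: -0.0003
```

Call:
{"name": "step_arm", "arguments": {
  "series": [
    [[0.8, 0.06, 0], 0, 255],
    [[1.4, 0.1, 0], 0, 255],
    [[2.0, 0.14, 0], 0, 255],
    [[2.6, 0.18, 0], 0, 255],
    [[2.8, 0.2, 0], 0, 255]
  ]
}}

```text
clock: 7.25
tcp_pos: [0.5242, 0.1844, -0.0115]
orientation: [-0.002, 0.681, 0.732, -0.002]
wrist_force: [-0.8, -0.6, -0.7]
finger_gap: -0.0002
```

```bash
python3 - <<'E'
from wf import *
c=cam('wrist','w5.png');pickle.dump(c,open('w5.pkl','wb'))
s=env.get_state(); print(s['tcp_pos'],s['wrist_force'],inv([.591,-.0215,-1.501],s['tcp_pos']))
E
```

```text
[ 0.52428642  0.18436774 -0.01150117] [-0.19341217  0.34140788 -0.00648147] [-0.21001908 -0.052194  ]
```

View pics/w5.png

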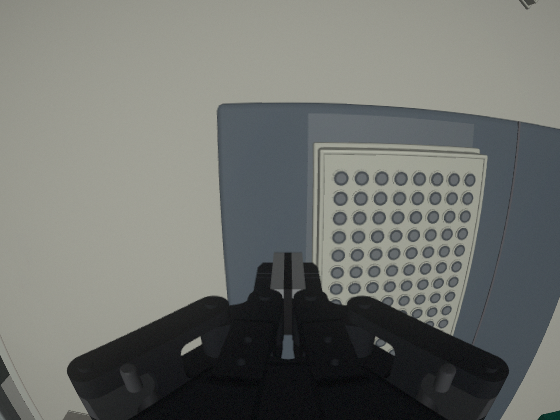

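```bash
python3 - <<'E'
from wf import *
c=pickle.load(open('w5.pkl','rb')); D=[.591,-.0215,-1.501]
o=[((341,178),(-.0495,-.0315,.0262)),((470,180),(-.0495,.0315,.0262)),((456,267),(-.0045,.0315,.0262)),((338,272),(-.0045,-.0315,.0262))]
P,r=fit([(c,np.array(q),w) for q,w in o],[.563,.183,-1.46]); print(P,r,inv(D,P),P[2]-D[2])
print([inv(D,fpx2w(c,*q,.012)) for q in [(308,113),(473,123),(220,104)]])
E
```

```text
[ 0.58057641  0.18731758 -1.48785593] [[0.8, 0.1], [-0.4, 0.2], [0.1, -0.7], [-0.5, 0.1]] [-0.20903609  0.00416466] 0.01314406762671072
[array([-0.28558165, -0.04213075]), array([-0.28614263,  0.04284475]), array([-0.29021296, -0.08258064])]
```

The nudge worked: the plate is at y=+4 mm with a yaw of 0.013 rad, well inside the funnel. Now I'll back off, lift over, and set down behind the plate with the jaws about 30 mm apart for a two-point push.

Call:
{"name": "step_arm", "arguments": {
  "series": [
    [[-1.0, -0.07, 0], 0, 255],
    [[-1.2, -0.07, 3], 0, 200],
    [[-1.2, -0.07, 6.5], 0, 160],
    [[0, 4, 6.5], 0, 160],
    [[2, 7, 6.5], 0, 160]
  ]
}}

```text
clock: 7.92
tcp_pos: [0.5438, 0.2553, 0.0546]
orientation: [-0.002, 0.681, 0.732, -0.002]
wrist_force: [0.1, -0.4, -0.1]
finger_gap: 0.0319
```

```bash
python3 - <<'E'
from wf import *
D=[.591,-.0215,-1.501]
s=env.get_state(); t=s['tcp_pos'];print(t,s['finger_gap'],inv(D,t)); print((D2w(D,(-.315,.004,-.016))-t)*100)
E
```

```text
[0.54383511 0.25534021 0.05460133] 0.03187081009688742 [-0.27945543 -0.02774331]
[ 2.9187156   3.76717917 -7.06013261]
```

Call:
{"name": "step_arm", "arguments": {
  "series": [
    [[2.9, 3.8, 0], 0, 160],
    [[2.9, 3.8, -3.5], 0, 160],
    [[2.9, 3.8, -6.0], 0, 160],
    [[2.9, 3.8, -7.0], 0, 160],
    [[2.9, 3.8, -7.0], 0, 160]
  ]
}}

```text
clock: 8.55
tcp_pos: [0.5719, 0.293, -0.0158]
orientation: [-0.002, 0.681, 0.732, -0.003]
wrist_force: [-0.1, -0.7, 0.2]
finger_gap: 0.0319
```

```bash
python3 - <<'E'
from wf import *
from h import w2px
D=[.591,-.0215,-1.501]
c=cam('wrist','w6.png');pickle.dump(c,open('w6.pkl','wb'))
s=env.get_state(); t=s['tcp_pos'];print(t,s['finger_gap'],s['wrist_force'],inv(D,t))
c=cam('scene','s6.png'); print([w2px(c,[t[0],t[1],z]) for z in (0,.025,.05)])
import cv2
a=cv2.imread('pics/s6.png')[150:250,200:330]
cv2.imwrite('pics/s6c.png',cv2.resize(a,None,fx=6,fy=6,interpolation=cv2.INTER_CUBIC))
E
```

```text
[ 0.5728483   0.29327253 -0.0147947 ] 0.031723899486975515 [ 0.15807628 -0.2445179  -0.15733953] [-0.31527202  0.00384463]
[array([246.12185264, 188.00378125]), array([245.78188261, 182.64924495]), array([245.43567042, 177.19639454])]
```

View pics/w6.png

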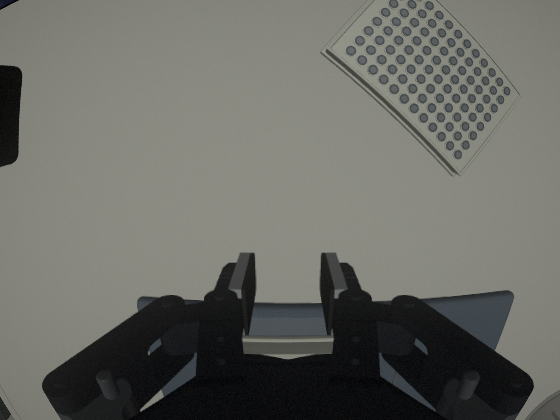

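View pics/s6c.png

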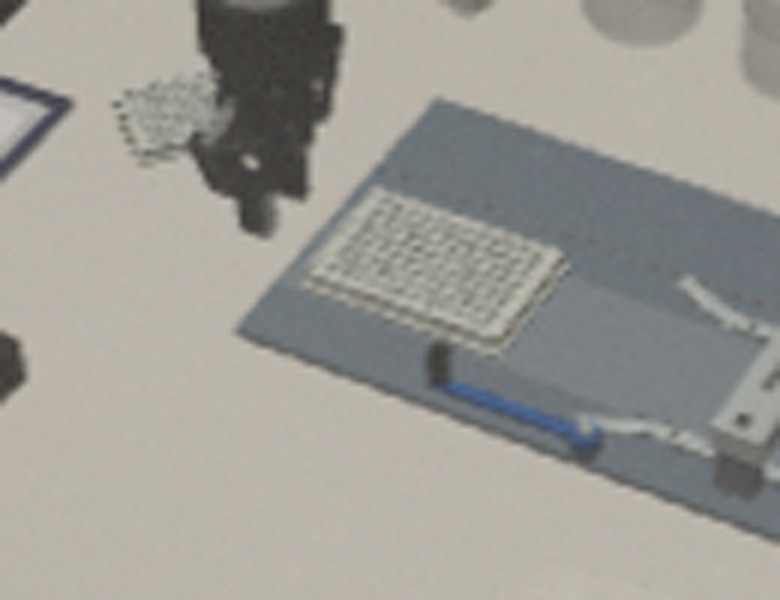

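The fingers are behind the plate. In the wrist image the tip edge row (253 against 252 when shut) puts the tip at about z=17 mm, above the deck and below the plate's top. First short push, then check.

Call:
{"name": "step_arm", "arguments": {
  "series": [
    [[0.1, -1.5, 0], 0, 160],
    [[0.2, -2.8, 0], 0, 160],
    [[0.25, -3.7, 0], 0, 160],
    [[0.3, -4.6, 0], 0, 160],
    [[0.35, -5.5, 0], 0, 160]
  ]
}}

```text
clock: 9.28
tcp_pos: [0.5771, 0.2379, -0.0141]
orientation: [-0.002, 0.681, 0.732, -0.001]
wrist_force: [-0.4, 1.6, 0.2]
finger_gap: 0.0318
```

```bash
python3 - <<'E'
from wf import *
from h import w2px
D=[.591,-.0215,-1.501]
c=cam('wrist','w7.png');pickle.dump(c,open('w7.pkl','wb'))
s=env.get_state(); t=s['tcp_pos'];print(t,s['finger_gap'],s['wrist_force'],inv(D,t))
c=cam('scene','s7.png')
import cv2
a=cv2.imread('pics/s7.png')[150:250,200:330]
cv2.imwrite('pics/s7c.png',cv2.resize(a,None,fx=6,fy=6,interpolation=cv2.INTER_CUBIC))
E
```

```text
[ 0.57707807  0.23680801 -0.01419436] 0.03193269413816568 [-1.42826484 -0.90341724  1.23348624] [-0.25865     0.00412628]
```

View pics/w7.png

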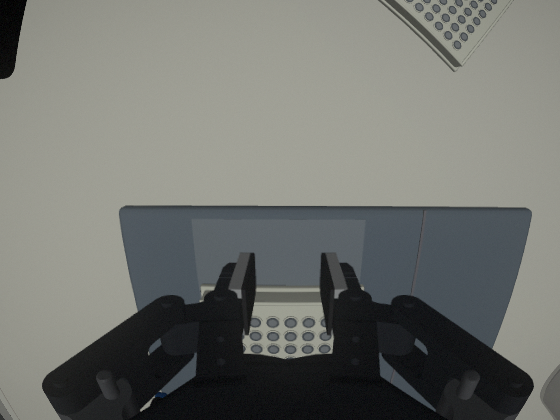

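View pics/s7c.png

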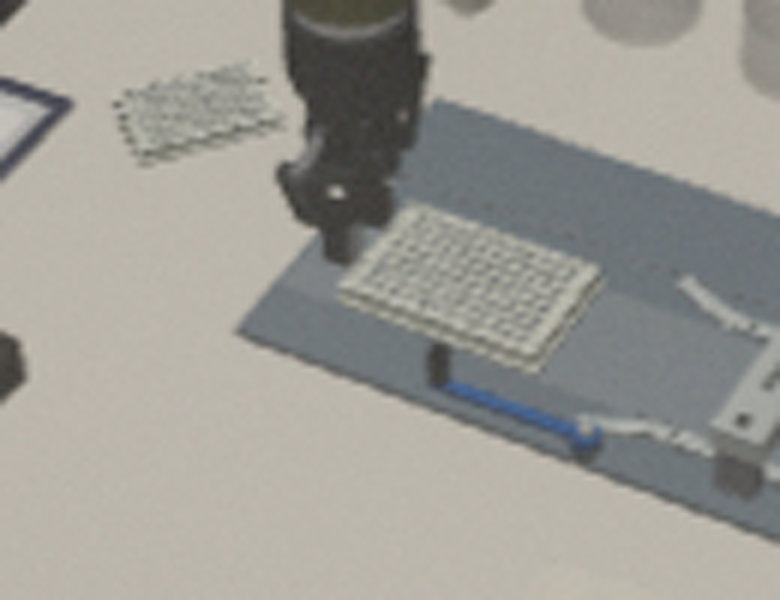

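The push works: the plate moved with the fingers and lies flat. I'll check how it is offset and angled.

```bash
python3 - <<'E'
from wf import *
import cv2
D=[.591,-.0215,-1.501]
a=cv2.imread('pics/w7.png')[270:365,180:400]
cv2.imwrite('pics/w7c.png',cv2.resize(a,None,fx=3.6,fy=3.6,interpolation=cv2.INTER_CUBIC))
E
```

```text
(no output)
```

View pics/w7c.png

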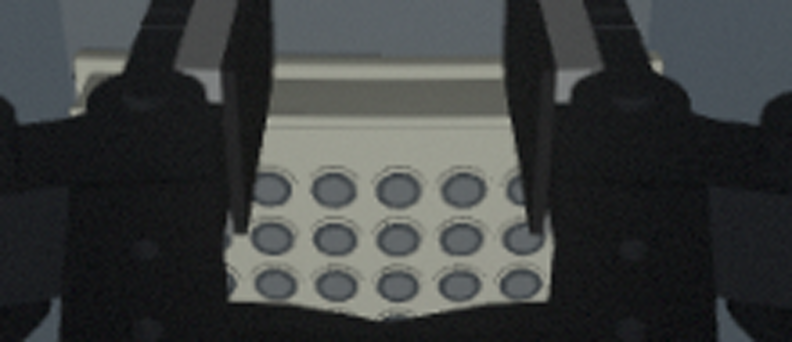

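```bash
python3 - <<'E'
from wf import *
c=pickle.load(open('w7.pkl','rb')); D=[.591,-.0215,-1.501]; b=crop(180,270,3.6)
o=[((271,189),(-.0495,-.0135)),((333,190),(-.0495,-.0045)),((399,190),(-.0495,.0045)),((464,190),(-.0495,.0135)),((276,285),(-.0315,-.0135)),((336,286),(-.0315,-.0045)),((398,286),(-.0315,.0045)),((460,286),(-.0315,.0135))]
P,r=fit([(c,b(*q),w+(.0262,)) for q,w in o],[.58,.163,-1.49]); print(P,r,inv(D,P),P[2]-D[2])
print([inv(D,fpx2w(c,*q,.012)) for q in [(193,222),(364,222),(121,208),(530,210)]])
E
```

```text
[ 0.58061016  0.16388665 -1.49766931] [[-0.3, 0.0], [0.3, 0.1], [-0.0, 0.2], [-0.2, 0.1], [0.1, -0.2], [0.3, -0.1], [0.0, -0.0], [-0.2, -0.1]] [-0.18565986  0.00256427] 0.003330690319995444
[array([-0.28341926, -0.0415475 ]), array([-0.2839263 ,  0.04256314]), array([-0.29048293, -0.08152669]), array([-0.29051817,  0.14715566])]
```

The plate is at (-186, +2.6) mm and square to 0.003 rad. The pusher's TCP runs 73 mm behind the plate's centre, so home means TCP x≈-73 mm. I'll continue down the lane.

Call:
{"name": "step_arm", "arguments": {
  "series": [
    [[0.06, -1.1, 0], 0, 160],
    [[0.13, -2.2, 0], 0, 160],
    [[0.19, -3.3, 0], 0, 160],
    [[0.25, -4.4, 0], 0, 160],
    [[0.31, -5.5, 0], 0, 160]
  ]
}}

```text
clock: 10.0
tcp_pos: [0.58, 0.1814, -0.0144]
orientation: [-0.001, 0.681, 0.732, -0.002]
wrist_force: [0.6, -0.1, -0.3]
finger_gap: 0.0317
```

Call:
{"name": "step_arm", "arguments": {
  "series": [
    [[0.06, -1.1, 0], 0, 160],
    [[0.12, -2.2, 0], 0, 160],
    [[0.18, -3.2, 0], 0, 160],
    [[0.24, -4.2, 0], 0, 160],
    [[0.3, -5.2, 0], 0, 160]
  ]
}}

```text
clock: 10.62
tcp_pos: [0.583, 0.1288, -0.0144]
orientation: [-0.001, 0.681, 0.732, -0.002]
wrist_force: [-0.5, 1.0, 0.7]
finger_gap: 0.0315
```

```bash
python3 - <<'E'
from wf import *
D=[.591,-.0215,-1.501]
c=cam('wrist','w8.png');pickle.dump(c,open('w8.pkl','wb'))
s=env.get_state(); t=s['tcp_pos'];print(t,s['finger_gap'],s['wrist_force'],inv(D,t))
c=cam('scene','s8.png')
import cv2
a=cv2.imread('pics/s8.png')[150:260,240:390]
cv2.imwrite('pics/s8c.png',cv2.resize(a,None,fx=5,fy=5,interpolation=cv2.INTER_CUBIC))
a=cv2.imread('pics/w8.png')[200:400,100:480]
cv2.imwrite('pics/w8c.png',cv2.resize(a,None,fx=2.1,fy=2.1,interpolation=cv2.INTER_CUBIC))
E
```

```text
[ 0.58311354  0.1275527  -0.01441838] 0.03195389899342782 [ 0.14438751 -0.11535024  0.12103484] [-0.14923979  0.00252763]
```

View pics/w8c.png

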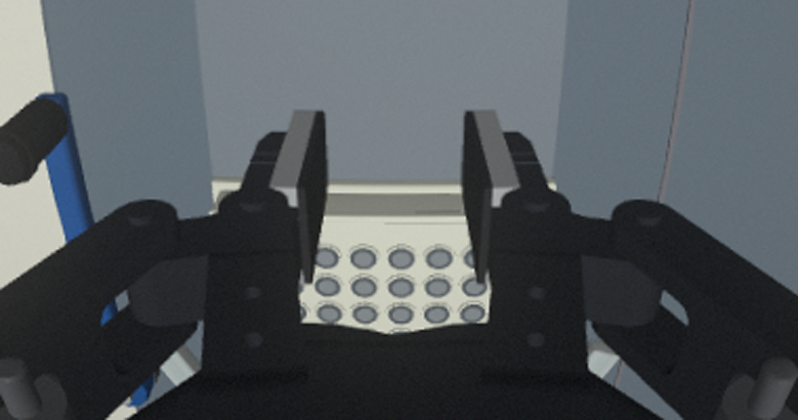

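View pics/s8c.png

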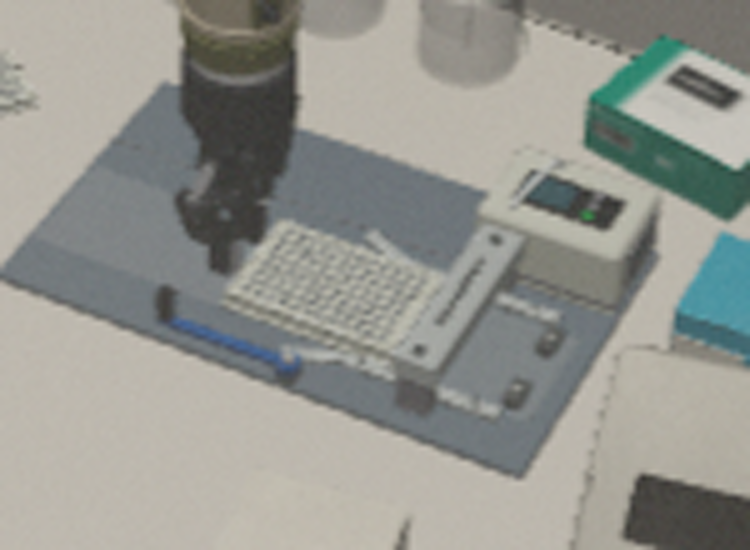

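The plate's nose is already through the funnel into the straight part at x≈-12 mm. It is flat and square. Continuing.

Call:
{"name": "step_arm", "arguments": {
  "series": [
    [[0.05, -0.9, 0], 0, 160],
    [[0.11, -1.8, 0], 0, 160],
    [[0.17, -2.7, 0], 0, 160],
    [[0.23, -3.6, 0], 0, 160],
    [[0.3, -4.5, 0], 0, 160]
  ]
}}

```text
clock: 11.35
tcp_pos: [0.5861, 0.0825, -0.0144]
orientation: [-0.001, 0.682, 0.731, -0.002]
wrist_force: [-0.2, 0.1, -0.7]
finger_gap: 0.0315
```

Call:
{"name": "step_arm", "arguments": {
  "series": [
    [[0.04, -0.6, 0], 0, 160],
    [[0.08, -1.2, 0], 0, 160],
    [[0.12, -1.7, 0], 0, 160],
    [[0.14, -2.0, 0], 0, 160]
  ]
}}

```text
clock: 11.85
tcp_pos: [0.5876, 0.0623, -0.0144]
orientation: [-0.001, 0.682, 0.731, -0.002]
wrist_force: [0.9, 0.2, 0.8]
finger_gap: 0.0321
```

```bash
cat > look.py <<'E'
import sys
from wf import *
D=[.591,-.0215,-1.501]; n=sys.argv[1]
c=cam('wrist','w%s.png'%n);pickle.dump(c,open('w%s.pkl'%n,'wb'))
s=env.get_state(); t=s['tcp_pos'];print(t,s['finger_gap'],s['wrist_force'],inv(D,t),s['clock'])
c=cam('scene','s%s.png'%n);pickle.dump(c,open('s%s.pkl'%n,'wb'))
a=cv2.imread('pics/s%s.png'%n)[150:260,240:390]
cv2.imwrite('pics/s%sc.png'%n,cv2.resize(a,None,fx=5,fy=5,interpolation=cv2.INTER_CUBIC))
a=cv2.imread('pics/w%s.png'%n)[200:400,100:480]
cv2.imwrite('pics/w%sc.png'%n,cv2.resize(a,None,fx=2.1,fy=2.1,interpolation=cv2.INTER_CUBIC))
E
python3 look.py 9
```

```text
[ 0.5876292   0.06200346 -0.01437252] 0.032011072535936075 [-0.10745361 -0.56066401 -0.86660611] [-0.08353522  0.00246091] 11.9
```

View pics/w9c.png

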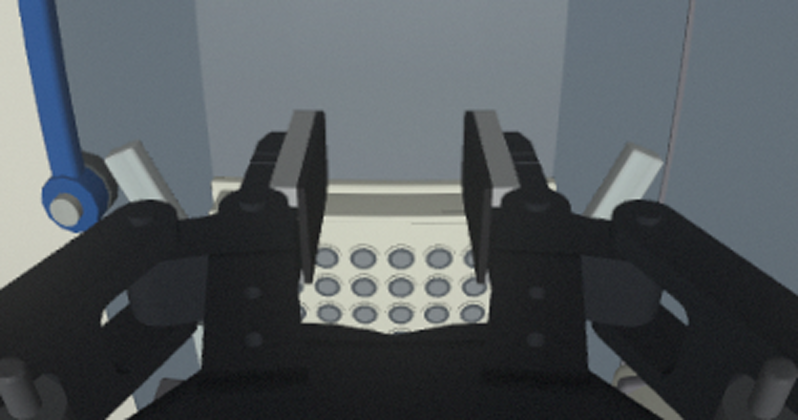

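View pics/s9c.png

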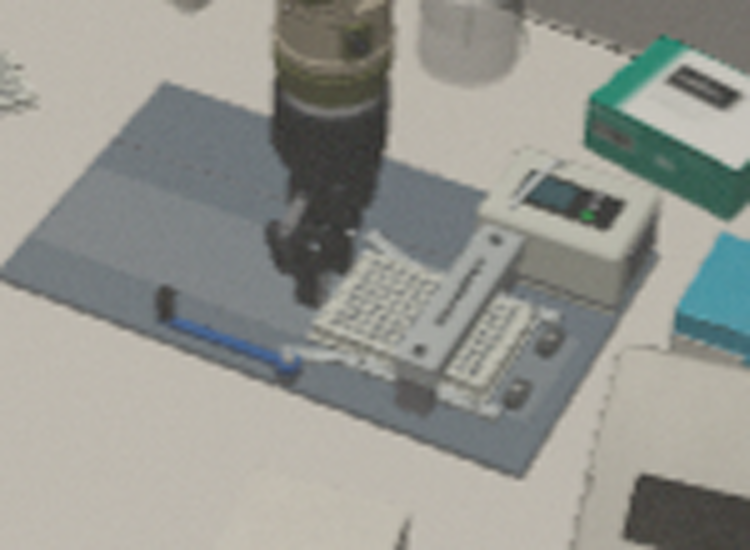

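It's about 10 mm short of home. Now slow steps until the stops push back.

Call:
{"name": "step_arm", "arguments": {
  "series": [
    [[0.02, -0.3, 0], 0, 160],
    [[0.04, -0.6, 0], 0, 160],
    [[0.05, -0.7, 0], 0, 160]
  ]
}}

```text
clock: 12.32
tcp_pos: [0.5881, 0.055, -0.0144]
orientation: [-0.001, 0.682, 0.731, -0.002]
wrist_force: [0.1, 0.4, -0.7]
finger_gap: 0.0319
```

Call:
{"name": "step_arm", "arguments": {
  "series": [
    [[0.01, -0.15, 0], 0, 160],
    [[0.02, -0.3, 0], 0, 160],
    [[0.02, -0.3, 0], 0, 160]
  ]
}}

```text
clock: 12.7
tcp_pos: [0.5882, 0.0525, -0.0144]
orientation: [-0.002, 0.682, 0.731, -0.002]
wrist_force: [-0.4, 3.3, -0.6]
finger_gap: 0.0321
```

Call:
{"name": "step_arm", "arguments": {
  "series": [
    [[0.01, -0.15, 0], 0, 160],
    [[0.01, -0.15, 0], 0, 160]
  ]
}}

```text
clock: 12.95
tcp_pos: [0.5882, 0.0526, -0.0144]
orientation: [-0.003, 0.682, 0.732, -0.001]
wrist_force: [-0.4, 7.2, 0.5]
finger_gap: 0.0317
```

```bash
python3 look.py 10
```

```text
[ 0.58820852  0.05256274 -0.01435223] 0.031954223770732426 [ 0.02651264  6.7173218  -0.24621387] [-0.07407709  0.00238043] 13.0
```

View pics/s10c.png

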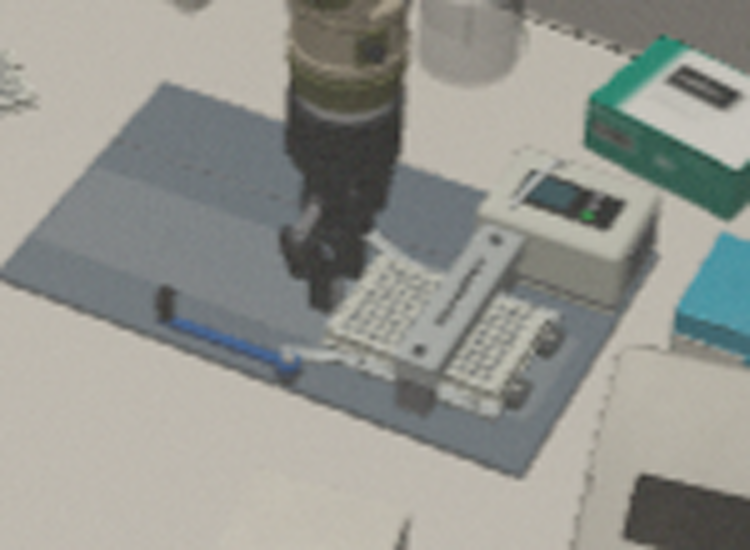

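The plate is home: it touches both stops in the scene crop at (545,335) and (515,392), the force rose to 7 N, and the TCP stopped advancing. I'll back straight off, lift, turn +45°, shut the fingers, and go outside the peg.

Call:
{"name": "step_arm", "arguments": {
  "series": [
    [[-0.07, 1, 0], 0, 160],
    [[-0.2, 3, 0], 0, 160],
    [[-0.35, 5, 0], 0, 160],
    [[-0.35, 5, 3.5], 0, 220],
    [[-0.35, 5, 7.5], 0, 255]
  ]
}}

```text
clock: 13.68
tcp_pos: [0.5835, 0.1042, 0.0606]
orientation: [-0.003, 0.681, 0.732, -0.002]
wrist_force: [-0.4, 0.2, -0.2]
finger_gap: -0.0
```

```bash
python3 - <<'E'
from wf import *
D=[.591,-.0215,-1.501]
c=cam('wrist','w11.png');pickle.dump(c,open('w11.pkl','wb'))
s=env.get_state(); t=s['tcp_pos'];print(t,s['finger_gap'],inv(D,t)); print((D2w(D,(-.185,-.103,.06))-t)*100)
E
```

```text
[0.58731358 0.10427531 0.06697363] -1.0604096044457229e-05 [-0.12572617  0.00509409]
[-11.19646423   5.15910661  -0.69736251]
```

View pics/w11.png

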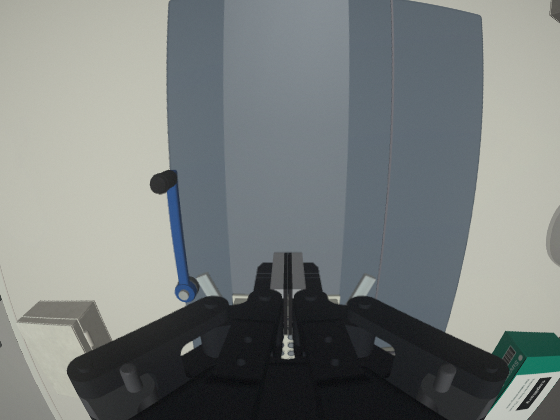

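The peg top is at (158,184), the arm's pin at (184,293), and the slide box at the lower left is well clear. Refining the peg position.

```bash
python3 - <<'E'
from wf import *
D=[.591,-.0215,-1.501]; c=pickle.load(open('w11.pkl','rb'))
for q,z in (((158,184),.048),((184,294),.027),((171,174),.025)): print(inv(D,fpx2w(c,*q,z)))
for q in ((36,302),(110,350)): print('box',fpx2w(c,*q,.046),inv(D,fpx2w(c,*q,.046)))
E
```

```text
[-0.16067104 -0.078274  ]
[-0.06991466 -0.07757592]
[-0.16263706 -0.07782154]
box [0.36390771 0.01861871 0.046     ] [-0.05585837 -0.22374151]
box [ 0.43951563 -0.01554587  0.046     ] [-0.0165041 -0.1507003]
```

Call:
{"name": "step_arm", "arguments": {
  "series": [
    [[-2.5, 1.2, -0.7], 0.18, 255],
    [[-5, 2.4, -0.7], 0.36, 255],
    [[-7.5, 3.6, -0.7], 0.54, 255],
    [[-10, 4.7, -0.7], 0.72, 255],
    [[-11.2, 5.2, -0.7], 0.785, 255]
  ]
}}

```text
clock: 14.35
tcp_pos: [0.4734, 0.1577, 0.0599]
orientation: [-0.001, 0.347, 0.938, 0.001]
wrist_force: [1.1, 0.1, 1.7]
finger_gap: 0.0003
```

The peg is at (-160, -78) mm, so the arm points straight back. Descending beside it.

Call:
{"name": "step_arm", "arguments": {
  "series": [
    [[0, 0, -2], 0, 255],
    [[0, 0, -4], 0, 255],
    [[0, 0, -5.6], 0, 255],
    [[0, 0, -5.6], 0, 255]
  ]
}}

```text
clock: 14.85
tcp_pos: [0.4719, 0.1583, 0.0028]
orientation: [-0.002, 0.346, 0.938, 0.001]
wrist_force: [-0.1, 0.3, -0.3]
finger_gap: 0.0001
```

```bash
python3 look.py 12; python3 - <<'E'
from wf import *
D=[.591,-.0215,-1.501]; s=env.get_state(); t=s['tcp_pos']
w,x,y,z=s['orientation']; print('yawx-D', 2*np.arctan2(y,x)-D[2])
for a in range(180,85,-10):
    r=np.radians(a); peg=np.array([-.0697+.09*np.cos(r),-.078+.09*np.sin(r)])
    d=.016; p=peg-d*np.array([.7071,.7071]); g=D2w(D,(p[0],p[1],.004)); print(a,p.round(4),g.round(4),((g-t)*100).round(2))
E
```

```text
[0.47272913 0.15830523 0.0036454 ] -0.00025464136126895676 [-0.31411903  0.08558513 -0.05448253] [-0.18761562 -0.10544335] 14.9
yawx-D 3.9352109026354882
180 [-0.171  -0.0893] [0.49   0.1429 0.004 ] [ 1.65 -1.54 -0.02]
170 [-0.1696 -0.0737] [0.5057 0.1426 0.004 ] [ 3.22 -1.57 -0.02]
160 [-0.1656 -0.0585] [0.5211 0.1396 0.004 ] [ 4.76 -1.87 -0.02]
150 [-0.159  -0.0443] [0.5357 0.134  0.004 ] [ 6.23 -2.43 -0.02]
140 [-0.15   -0.0315] [0.5492 0.1259 0.004 ] [ 7.57 -3.24 -0.02]
130 [-0.1389 -0.0204] [0.561  0.1156 0.004 ] [ 8.75 -4.27 -0.02]
120 [-0.126  -0.0114] [0.5709 0.1034 0.004 ] [ 9.74 -5.48 -0.02]
110 [-0.1118 -0.0047] [0.5785 0.0897 0.004 ] [10.5  -6.86 -0.02]
100 [-0.0966 -0.0007] [0.5836 0.0749 0.004 ] [11.01 -8.34 -0.02]
90 [-0.081   0.0007] [0.586  0.0594 0.004 ] [11.26 -9.89 -0.02]
```

View pics/w12.png

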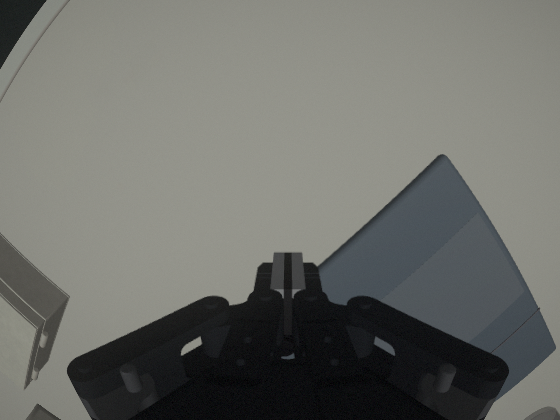

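The tool is 45° behind the peg, which is visible at (288,352) straight ahead of the pads. Swinging along the arc.

Call:
{"name": "step_arm", "arguments": {
  "series": [
    [[1.0, -1.0, 0], 0, 255],
    [[1.7, -1.5, 0], 0, 255],
    [[2.5, -1.55, 0], 0, 255],
    [[3.2, -1.6, 0], 0, 255],
    [[4.0, -1.7, 0], 0, 255]
  ]
}}

```text
clock: 15.58
tcp_pos: [0.5142, 0.141, 0.0044]
orientation: [-0.001, 0.346, 0.938, 0.001]
wrist_force: [-0.3, 2.3, 1.1]
finger_gap: 0.0005
```

```bash
python3 look.py 13
```

```text
[0.51565129 0.14075708 0.00455644] 1.2459660469821311e-05 [1.54902956 0.07483228 0.72351104] [-0.16711681 -0.0638495 ] 15.625
```

View pics/s13c.png

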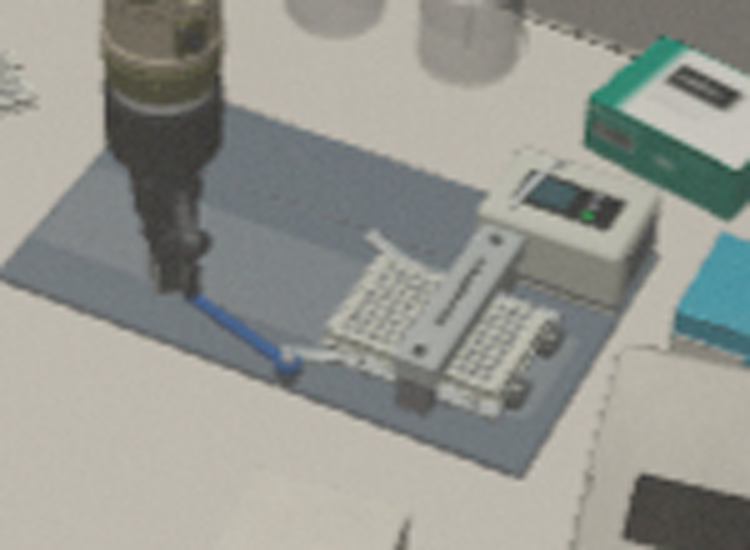

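View pics/w13c.png

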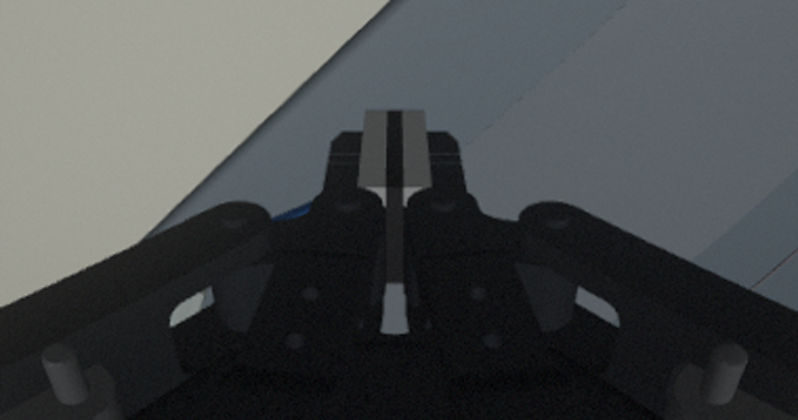

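The arm is swinging and the peg follows. Continuing along the arc.

Call:
{"name": "step_arm", "arguments": {
  "series": [
    [[1.2, -0.35, 0], 0, 255],
    [[1.95, -0.7, 0], 0, 255],
    [[2.65, -1.1, 0], 0, 255],
    [[3.3, -1.5, 0], 0, 255],
    [[3.9, -2.0, 0], 0, 255]
  ]
}}

```text
clock: 16.3
tcp_pos: [0.5544, 0.1203, 0.0044]
orientation: [-0.0, 0.347, 0.938, 0.001]
wrist_force: [-1.6, 1.2, 0.2]
finger_gap: 0.0003
```

```bash
python3 look.py 14; python3 - <<'E'
from wf import *
D=[.591,-.0215,-1.501]; t=env.get_state()['tcp_pos']
for a in range(140,85,-5):
    r=np.radians(a); peg=np.array([-.0697+.09*np.cos(r),-.078+.09*np.sin(r)])
    p=peg-.016*np.array([.7071,.7071]); g=D2w(D,(p[0],p[1],.004)); print(a,((g-t)*100).round(2))
E
```

```text
[0.55531989 0.11959289 0.00447679] -0.00023546372437063435 [ 0.84762793 -0.41037461 -0.15773536] [-0.14323768 -0.02575347] 16.35
140 [-0.57  0.61 -0.04]
135 [ 0.05  0.12 -0.04]
130 [ 0.62 -0.42 -0.04]
125 [ 1.14 -1.01 -0.04]
120 [ 1.6  -1.64 -0.04]
115 [ 2.01 -2.31 -0.04]
110 [ 2.36 -3.01 -0.04]
105 [ 2.65 -3.74 -0.04]
100 [ 2.87 -4.5  -0.04]
95 [ 3.03 -5.27 -0.04]
90 [ 3.12 -6.05 -0.04]
```

View pics/s14c.png

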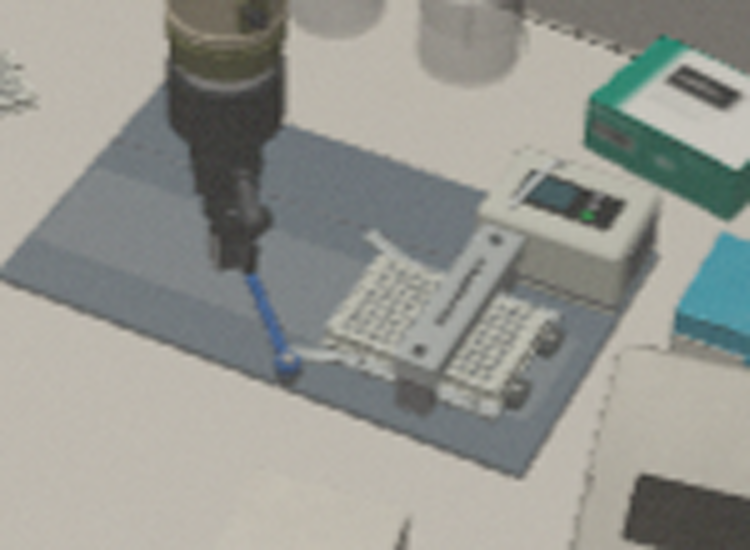

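Call:
{"name": "step_arm", "arguments": {
  "series": [
    [[0.6, -0.4, 0], 0, 255],
    [[1.15, -1.0, 0], 0, 255],
    [[1.6, -1.65, 0], 0, 255],
    [[2.0, -2.3, 0], 0, 255],
    [[2.35, -3.0, 0], 0, 255]
  ]
}}

```text
clock: 17.02
tcp_pos: [0.5787, 0.0893, 0.0045]
orientation: [0.0, 0.347, 0.938, 0.001]
wrist_force: [-0.4, 0.9, -0.2]
finger_gap: 0.0
```

```bash
python3 look.py 15; python3 - <<'E'
from wf import *
D=[.591,-.0215,-1.501]; t=env.get_state()['tcp_pos']
for a in range(110,80,-5):
    r=np.radians(a); peg=np.array([-.0697+.09*np.cos(r),-.078+.09*np.sin(r)])
    p=peg-.016*np.array([.7071,.7071]); g=D2w(D,(p[0],p[1],.004)); print(a,((g-t)*100).round(2))
E
```

```text
[0.57919908 0.08842692 0.00453299] -2.2195586621117127e-05 [ 0.57998361 -0.4721726  -0.41469568] [-0.11048226 -0.00410592] 17.075
110 [-0.04  0.08 -0.05]
105 [ 0.25 -0.65 -0.05]
100 [ 0.47 -1.4  -0.05]
95 [ 0.63 -2.17 -0.05]
90 [ 0.72 -2.95 -0.05]
85 [ 0.74 -3.73 -0.05]
```

View pics/s15c.png

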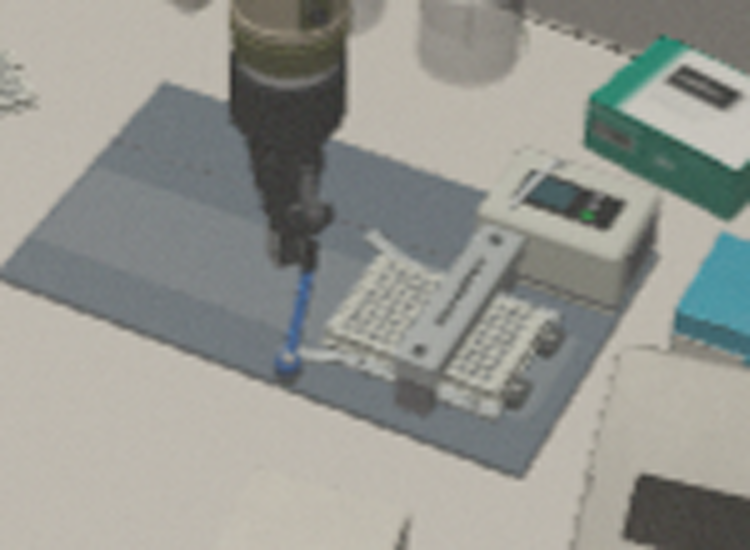

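Call:
{"name": "step_arm", "arguments": {
  "series": [
    [[0.25, -0.65, 0], 0, 255],
    [[0.45, -1.3, 0], 0, 255],
    [[0.6, -1.9, 0], 0, 255],
    [[0.65, -2.3, 0], 0, 255],
    [[0.65, -2.4, 0], 0, 255]
  ]
}}

```text
clock: 17.75
tcp_pos: [0.5854, 0.0645, 0.0045]
orientation: [0.001, 0.348, 0.938, 0.001]
wrist_force: [0.1, -0.1, 0.5]
finger_gap: -0.0002
```

Call:
{"name": "step_arm", "arguments": {
  "series": [
    [[0.02, -0.2, 0], 0, 255],
    [[0.04, -0.4, 0], 0, 255],
    [[0.04, -0.4, 0], 0, 255]
  ]
}}

```text
clock: 18.12
tcp_pos: [0.5858, 0.0604, 0.0045]
orientation: [0.001, 0.348, 0.938, 0.001]
wrist_force: [0.3, 0.5, -0.2]
finger_gap: 0.0
```

```bash
python3 look.py 16
```

```text
[0.58577776 0.06039147 0.00450593] -1.1857248869579951e-05 [-0.85025191  0.74307117  0.56412833] [-0.08205628  0.00050156] 18.175
```

View pics/s16c.png

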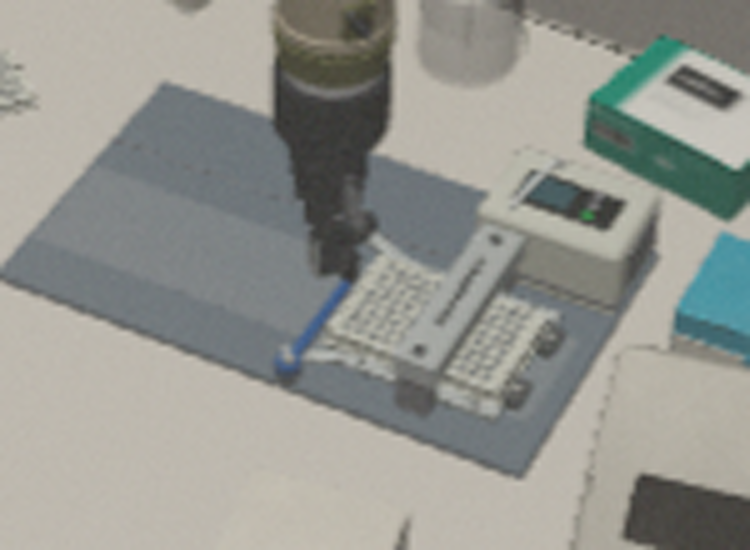

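The arm is almost across. Small steps along +x until its stop is felt.

Call:
{"name": "step_arm", "arguments": {
  "series": [
    [[0.01, -0.1, 0], 0, 255],
    [[0.02, -0.2, 0], 0, 255],
    [[0.02, -0.2, 0], 0, 255]
  ]
}}

```text
clock: 18.6
tcp_pos: [0.5855, 0.0598, 0.0044]
orientation: [-0.0, 0.347, 0.938, 0.002]
wrist_force: [-1.9, 5.3, 0.7]
finger_gap: -0.0002
```

Call:
{"name": "step_arm", "arguments": {
  "series": [
    [[0.01, -0.1, 0], 0, 255],
    [[0.02, -0.2, 0], 0, 255],
    [[0.02, -0.2, 0], 0, 255]
  ]
}}

```text
clock: 18.98
tcp_pos: [0.5853, 0.0595, 0.0044]
orientation: [-0.001, 0.347, 0.938, 0.003]
wrist_force: [-1.7, 7.9, 1.3]
finger_gap: 0.0002
```

Call:
{"name": "step_arm", "arguments": {
  "series": [
    [[0.01, -0.1, 0], 0, 255],
    [[0.02, -0.2, 0], 0, 255],
    [[0.02, -0.2, 0], 0, 255]
  ]
}}

```text
clock: 19.35
tcp_pos: [0.5847, 0.059, 0.0042]
orientation: [-0.002, 0.346, 0.938, 0.004]
wrist_force: [-1.7, 8.0, 0.5]
finger_gap: 0.0002
```

There's an 8 N reaction and no more travel, so the arm is at its stop. I'll back off, lift and verify.

Call:
{"name": "step_arm", "arguments": {
  "series": [
    [[-0.1, 1, 0], 0, 255],
    [[-0.3, 3, 0], 0, 255],
    [[-0.4, 5, 0], 0, 255],
    [[-0.4, 6, 5], 0, 255],
    [[-0.4, 6, 10], 0, 255]
  ]
}}

```text
clock: 19.98
tcp_pos: [0.5798, 0.121, 0.1047]
orientation: [-0.003, 0.345, 0.939, 0.004]
wrist_force: [1.6, -0.8, 1.1]
finger_gap: -0.0001
```

Call:
{"name": "step_arm", "arguments": {
  "series": [
    [[0, 3, 4], -0.18, 255],
    [[0, 6, 8], -0.36, 255],
    [[0, 7, 8], -0.54, 255],
    [[0, 7, 8], -0.72, 255],
    [[0, 7, 8], -0.785, 255]
  ]
}}

```text
clock: 20.6
tcp_pos: [0.5795, 0.1926, 0.1849]
orientation: [-0.001, 0.678, 0.735, 0.005]
wrist_force: [-0.2, -0.1, -0.6]
finger_gap: 0.0001
```

```bash
python3 look.py 17; python3 - <<'E'
import cv2
from h import *
cam('top','t17.png')
a=cv2.imread('pics/w17.png')[180:400,180:400]
cv2.imwrite('pics/w17d.png',cv2.resize(a,None,fx=2.7,fy=2.7,interpolation=cv2.INTER_CUBIC))
a=cv2.imread('pics/t17.png')[145:240,200:350]
cv2.imwrite('pics/t17c.png',cv2.resize(a,None,fx=5,fy=5,interpolation=cv2.INTER_CUBIC))
E
```

```text
[0.5794467  0.19245276 0.18478764] 0.00020998600111404655 [ 0.60490944 -0.69508787  0.69606691] [-0.21423756  0.00339582] 20.65
```

View pics/s17c.png

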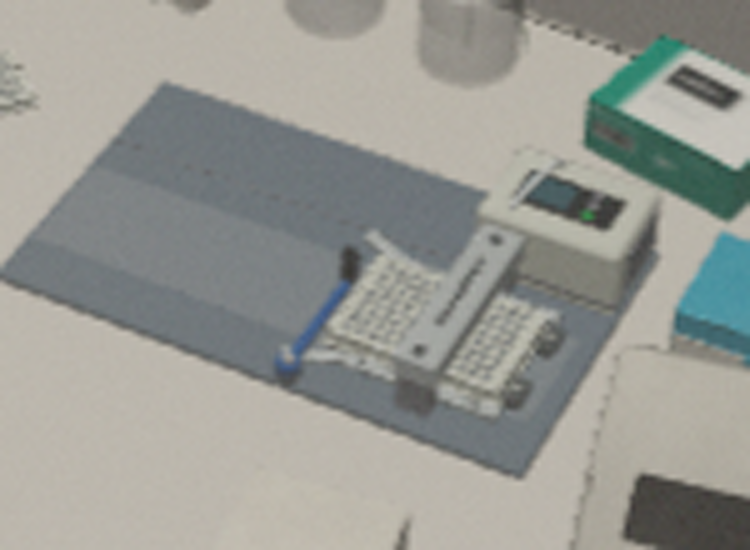

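View pics/w17.png

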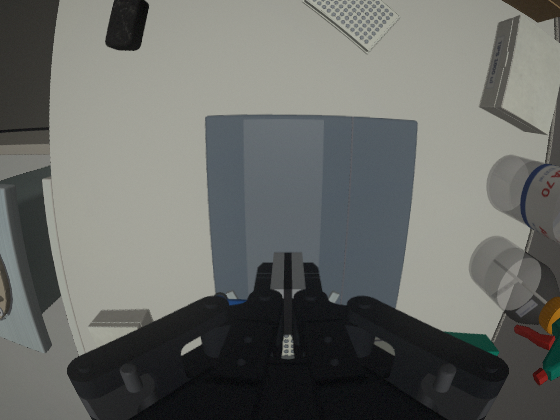

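View pics/t17c.png

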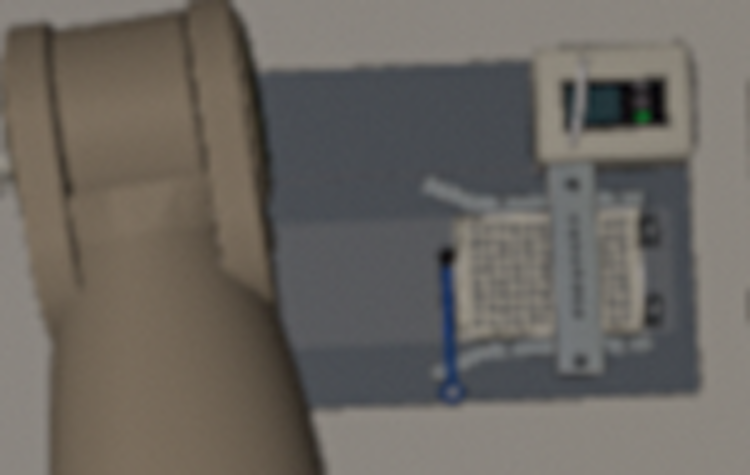

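The bar lies straight behind the plate and the plate is against both stops. I'll check the numbers: arm angle and plate pose.

```bash
python3 - <<'E'
from fit import *
import h
D=[.591,-.0215,-1.501]
c=cam('top'); b=lambda u,v:np.array([(u+.5)/5-.5+200,(v+.5)/5-.5+145])
peg=inv(D,px2w(c,*b(446.5,256),.048)); pin=inv(D,px2w(c,*b(452,391),.027)); print(peg,pin,np.degrees(np.arctan2(*(peg-pin)[::-1])))
L,W,z=.0638,.04275,.0264
po=[(c,b(458,221),(-L,W,z)),(c,b(460,340),(-L,-W,z)),(c,b(641,209),(L,W,z)),(c,b(645,331),(L,-W,z))]
P,r=fit(po,[.591,-.0215,-1.501]); print(P,r,inv(D,P),P[2]-D[2])
S=pickle.load(open('s17.pkl','rb')); e=lambda u,v:np.array([(u+.5)/5-.5+240,(v+.5)/5-.5+150])
peg=inv(D,px2w(S,*e(351,251),.048)); pin=inv(D,px2w(S,*e(288,352),.027)); print(peg,pin,np.degrees(np.arctan2(*(peg-pin)[::-1])))
E
```

```text
[-0.06817612  0.01214879] [-0.06771201 -0.0771366 ] 90.297828175269
[ 0.58993976 -0.02408385 -1.49716188] [[-0.9, -0.9], [-0.1, 0.4], [0.2, -0.2], [0.7, 0.5]] [ 0.00250362 -0.00123786] 0.0038381246360219556
[-0.06905396  0.00891915] [-0.07156614 -0.07615464] 88.3085780876469
```

The arm reads about 90° (its stop) in both cameras, and the plate is home within measurement noise and square to 0.004 rad. The hand is clear and the bystanders are untouched. Handing in.

```bash
python3 -c "
from h import *
s=env.get_state();print(s['clock'],s['wrist_force'],abs(s['qvel']).max());print(env.hand_in())"
```

```text
20.8 [-0.13549937  0.54057215  0.05610789] 0.006117326199152922
the job is handed in; nothing more can be done
None
```

The plate is home against both end stops, the retaining arm is across behind it, and I handed the job in at 20.8 s. `env.hand_in()` gives no verdict, so success rests on my own checks.

**What I did:**
- Centred the plate with a sideways nudge.
- Pushed it from behind with two fingertips through the funnel and under the nozzle bar until the stops pushed back with about 7 N.
- Swung the blue arm by its peg until it met its own stop at about 8 N.
- Backed off and lifted clear.

**Last checks:**
- **Plate:** within about 2.5 mm of home along the lane and 1.2 mm across, which is about the limit of the top camera; it is square to 0.004 rad. It touches both stops in the top and scene views.
- **Retaining arm:** about 90° across the lane from the top camera and 88° from the scene camera. The requirement is within 4° of the stop.
- **Hand:** touching nothing at hand-in. I saw no contact with the nozzle bar in the pictures or the force readings. I kept well clear of the other things on the bench but did not measure their positions again.

**What disagreed:** the fingertips end about 30 mm short of the reported TCP. My first nudge therefore passed over the plate without touching it. I measured the offset with a gentle touch on bare worktop (about 20 N) and allowed for it from then on.

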